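# Turn the parts bin home under its dust cover and lock it

## Task

The open metal parts bin stands turned out on its corner pivot pin: push its free corner round the pin, a quarter turn, until the bin is fully home under the clear dust cover, square with it and resting against the stop block. Push gently, so that the bolt standing upright in the bin stays standing, and then swing the keeper lever across so that it points straight along the bin's front, parallel to it. Leave the other things on the bench as they are.

Things in the scene. Friction and masses are not known exactly. Their poses are not given: they have to be found in the camera images.
- station: Fixed station: dark steel base plate 6 mm thick, with a pivot pin (12 mm thick, top 40 mm above the bench), a stop block and a clear dust cover on four posts. Origin: on the pin's axis at bench level; +x points away from the robot, in under the cover, y along the cover's front edge, z up.
- cover_edge (a point): Middle of the clear cover's front lower edge, 190 mm above the bench. The cover spans station x -0.14 to 0.05 m, y -0.20 to 0.155 m, 202 mm high at its top, frame down to 184 mm at both ends; 18 mm square posts at x -0.06 and 0.038, y -0.188 and 0.143. An upright gripper cannot follow the bin under it: lean the tool back to the robot by 30 to 40 degrees (less suffices before it).
- bin: Loose open metal bin, 120x190x50 mm, walls 4 mm, floor 5 mm, 0.45 kg, on the base plate (underside 6 mm above the bench). Near one corner the pivot pin passes through a square hole in its floor with 1 to 2 mm play. Origin: hole axis at the underside; the bin spans own x -0.10 to 0.02 m, y -0.17 to 0.02 m. Home: axes parallel to the station's; starts turned about -90 deg (clockwise from above).
- push_point (a point): Point at mid-height of the bin's outer face x = -0.10, at (-0.10, -0.145, 0.025) in the bin's frame, near the free corner: push here, at right angles to the face, round the pin counter-clockwise (from above); 2 to 5 N are enough. When home this face is the bin's front, 40 mm in under the cover's edge.
- bin_corner (a point): The bin's free corner, diagonally across from the pivot, at its underside: (-0.10, -0.17, 0) in the bin's frame.
- home_corner (a point): Point on the base plate where the bin's free corner must come: (-0.10, -0.17) in the station's frame. The bin then rests with its back wall against the fixed steel stop block (14x30x35 mm on the base plate), whose front face is at (0.0205, -0.145) in the station's frame.
- keeper (a joint): Keeper lever's angle, rad. 0: it points along the station's +y, straight along the bin's front (locked). Positive is counter-clockwise from above: at 1.57 it points to the robot (station -x). Range -0.3 to 2.1; no stop or detent at 0; friction (about 1.3 N at the knob) holds it where it is left.
- keeper_axis (a point): The keeper lever's upright hinge axis, at (-0.155, -0.225, 0.02) in the station's frame, right of the bin and in front of the cover.
- keeper_knob (a point): Middle of the black upright grip post at the keeper lever's end, 90 mm from the hinge axis: a cylinder 18 mm in diameter, from 18 to 60 mm above the bench; this point is 46 mm above the bench. The lever bar itself is 16 mm wide, its top 20 mm above the bench.
- bolt: Steel bolt, 17x19x52 mm, standing upright on its head in the bin; origin at the centre of its underside, z up along the bolt.
- float: Brass float, a short cylinder 37 mm in diameter, 27 mm high, lying loose in the bin; origin at the centre of its underside.
- carton: Small blue box, 80x60x60 mm, on the bench right of the station (bystander); origin at its underside.
- tin: Grease tin, 70 mm in diameter, 39 mm high, right of the station (bystander); origin at its underside.
- driver: Small screwdriver, 18x160x17 mm, left of the station (bystander); origin at its underside.
- pen: Black marker pen, 15x130x14 mm, left of the station (bystander); origin at its underside.

How it is judged:
By the outcome, as a careful person would: the job done as asked, in the order asked, and still so for the second after the job is handed in, with the robot touching nothing.
It also fails if it takes over 56 s, if anything falls off the work surface, if the arm or the gripper's body presses on something with over 40 N, if the wrist force passes 120 N, or if a joint passes its speed limit or range.

## Robot

A 6-joint arm with a two-finger parallel gripper is mounted at the origin on a cart in front of the work surface, level with it; the furniture and walls round the work are solid. World frame = base frame: x ahead of the robot, y to its left, z up, the work surface at z = 0. Lengths are in m, angles in rad, forces in N, time in s.
With the tool pointing down it reaches from about 0.3 to 1 m from the base axis. Payload 5.1 kg.
Tool frame: the origin (TCP) lies on the centre line of the jaws, within the pads' length; the fingertips stand 17 mm ahead of it and the grasp point (between the pads) lies 2 mm behind it (arm.tcp_to_tips is the distance from the TCP to the fingertips, in m); z points along the fingers, y is the line along which they close (so a half turn about z gives the same grasp; the last joint's range is limited). The gripper opens to 95 mm and grips with 3 to 60 N. Pads are 20 mm wide; open, the fingers measure 119 mm over their backs; the gripper's body (75 mm by 180 mm) begins 59 mm behind the grasp point.
Start: joints at [1.034, 0.124, 1.65, -0, 1.367, -0.083], TCP at [0.285, 0.584, 0.197] pointing down, gripper open.
Joint ranges: [-2.61, 2.61], [-1.02, 2.33], [0.03, 2.71], [-1.35, 4.49], [0.32, 2.68], [-2.91, 2.91]. Speed limits (rad/s): [2.57, 2.57, 3.14, 3.14, 3.14, 3.14].

## Interface

Orientations are given as a unit quaternion [x, y, z, w].
In Python, from cell import arm, eyes gives the robot as it stands. The module is installed in compiled form; this text tells all that it offers.
- The arm moves only by the shell command python3 -m jog 'ROWS' [OPENING] [FORCE]. ROWS is JSON, a list of rows, each a list of 4 numbers: the shift along the tool's x, y, z in m, then the turn about the tool's z in rad. A call has 1 to 20 rows; each row shifts and turns the commanded pose from where the row before left it, along the tool's axes as they then stand; what a row does not reach is not made up. A row lasts 1/12 s, in which the tool goes at most 41.7 mm and 7.16 degrees, less where a joint would pass 70% of its speed; a pose out of reach is approached as far as the arm can. A call is refused whole if a number of a shift passes 0.0417 or a number of a turn 0.125, either way. A call with a gripper value outside its range is refused whole. OPENING is the finger opening in m, from 0 to 0.0951, set as the call begins (- or left out, the last holds). The fingers move at their own pace and stop on an object; FORCE is the grip in N (left out, the last holds). Time passes only in rows, so rows that do not move let the fingers close. It gives the time, the measured TCP pose, the force, the opening and the grip force at its end, in the units of the state.
- arm.get_state(): the state, without advancing time (a new reading comes with each control period).
- eyes.get_image(name): name is "side" or "top" or "wrist"; returns a dict with "image" (480x640x3 uint8, red, green, blue), "intrinsics" (3x3 intrinsics, pixels), "k1" (the pictures are not rectified: a ray, as slopes to the right and down, at radius r is drawn at 1 + k1 r^2 times it, then the intrinsics apply), "eye" and "orientation" of the camera in the world. Camera axes: x right, y down, z forward; pixel columns grow to the right and rows downward; lengths in m; the calibration is good to about 2 mm. A picture is of the moment at which its call begins. There is no depth.
- arm.job_done(): hands the job in; it is judged then, once.
The state is a dict: "t": time; "joints": joint angles; "qd": joint speeds; "tau": joint torques, N m; "tool_pos": TCP position; "eef_rot": TCP orientation; "wrist_force": force on the tool from outside, world axes, zero at the start; "wrist_torque": the same for the moment, N m; "finger_gap": finger opening in m; "grasp_force": force on a finger pad.
Only numpy, scipy, OpenCV 4.12 (cv2) and the standard library are available. Lean on these libraries where they do the work, as an engineer would, in place of code of your own. Each camera call takes 0.05 s, during which the arm holds its last target. There are 200 camera calls.

## Working session

There is one attempt and no reset: what is moved stays moved. The work goes in short steps, Python scripts to look and compute and a shell command to move; the robot and the scene stay as the last step left them, time stands still between calls to the robot, and variables do not carry over. Pictures are saved under pics/ and viewed, at most 10 in all, crops included, and the job is handed in when it is done.

```bash
mkdir -p pics; cat > h.py <<'E'
import numpy as np, cv2
from scipy.spatial.transform import Rotation as R
from cell import arm, eyes
def cam(n,fn=None):
    d=eyes.get_image(n)
    if fn: cv2.imwrite('pics/'+fn,d['image'][:,:,::-1])
    return d
def rot(d):
    o=np.array(d['orientation']); return o if o.shape==(3,3) else R.from_quat(o).as_matrix()
def ray(d,u,v):
    K=np.array(d['intrinsics']); p=np.array([(u-K[0,2])/K[0,0],(v-K[1,2])/K[1,1]]); q=p.copy()
    for _ in range(30): q=p/(1+d['k1']*(q@q))
    r=rot(d)@np.array([q[0],q[1],1]); return r/np.linalg.norm(r)
def onz(d,u,v,z):
    r=ray(d,u,v); e=np.array(d['eye']); return e+r*(z-e[2])/r[2]
def proj(d,P):
    K=np.array(d['intrinsics']); c=rot(d).T@(np.array(P)-np.array(d['eye'])); q=c[:2]/c[2]; q=q*(1+d['k1']*(q@q)); return K[:2,:2]@q+K[:2,2]
def tri(d1,p1,d2,p2):
    e1,e2=np.array(d1['eye']),np.array(d2['eye']);a,b=ray(d1,*p1),ray(d2,*p2)
    s=np.linalg.lstsq(np.c_[a,-b],e2-e1,rcond=None)[0]; A=e1+a*s[0];B=e2+b*s[1]; return (A+B)/2,np.linalg.norm(A-B)
def st():
    s=arm.get_state(); print('t',round(s['t'],2),'pos',np.round(s['tool_pos'],4),'R\n',np.round(R.from_quat(s['eef_rot']).as_matrix(),3),'j',np.round(s['joints'],3),'F',np.round(s['wrist_force'],1),'gap',s['finger_gap']); return s
E
python3 - <<'E'
from h import *
st()
for n in('top','side','wrist'):
    d=cam(n,n+'0.png'); print(n,np.round(d['eye'],3),np.round(rot(d)[:,2],2),d['intrinsics'][0],d['k1'])
E
```

```text
t 0.0 pos [0.2846 0.5836 0.1953] R
 [[-0.899  0.438 -0.001]
 [ 0.438  0.899 -0.002]
 [ 0.    -0.002 -1.   ]] j [ 1.034  0.125  1.652  0.     1.368 -0.083] F [ 0.7 -0.5  0. ] gap 0.09531538058110527
top [-1.000e-03  2.600e-02  1.532e+00] [ 0.39  0.04 -0.92] [579.91388153   0.         321.81124992] 0.00338351454225411
side [0.146 1.124 0.654] [ 0.35 -0.83 -0.42] [532.87438305   0.         313.86272858] -0.02810563744533888
wrist [0.218 0.616 0.383] [ 0.24 -0.12 -0.96] [400.98563442   0.         328.60690242] -0.055202443824120054
```

View pics/top0.png

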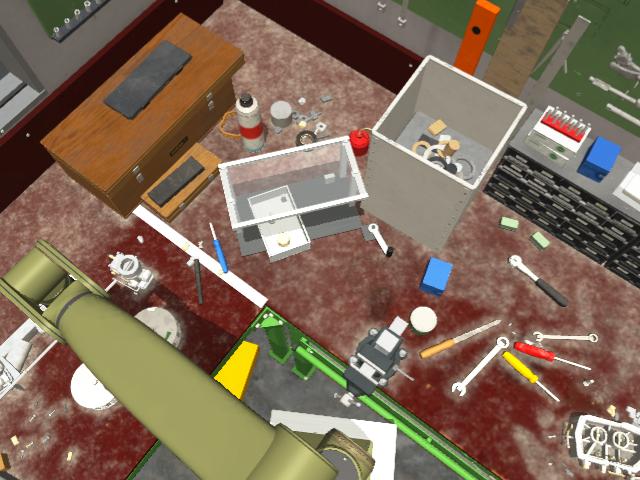

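View pics/side0.png

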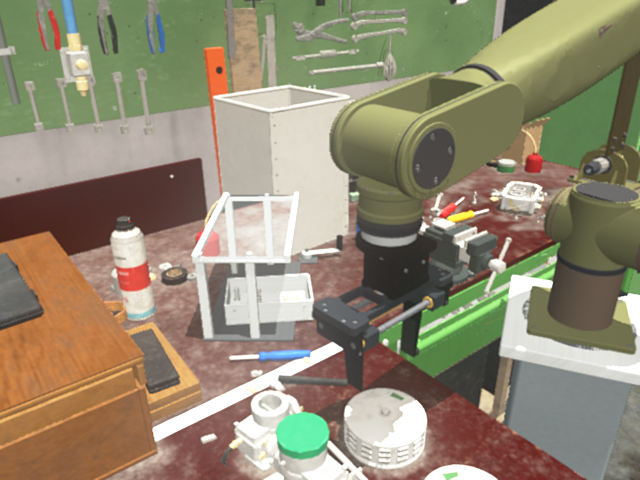

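The top view shows the cover frame (220–367, 140–225), the bin (248–310, 187–260), and the keeper (378, 238) with its knob at about (390, 252). The carton is at (436, 276) and the tin at (423, 319). The driver is at (218, 248) and the pen at (198, 275). Next I'll enlarge this area.

```bash
python3 - <<'E'
from h import *
im=cv2.imread('pics/top0.png'); cv2.imwrite('pics/c1.png',cv2.resize(im[130:280,210:410],None,fx=4,fy=4,interpolation=cv2.INTER_CUBIC))
im=cv2.imread('pics/side0.png'); cv2.imwrite('pics/c2.png',cv2.resize(im[180:350,180:360],None,fx=3.5,fy=3.5,interpolation=cv2.INTER_CUBIC))
E
```

```text
(no output)
```

View pics/c1.png

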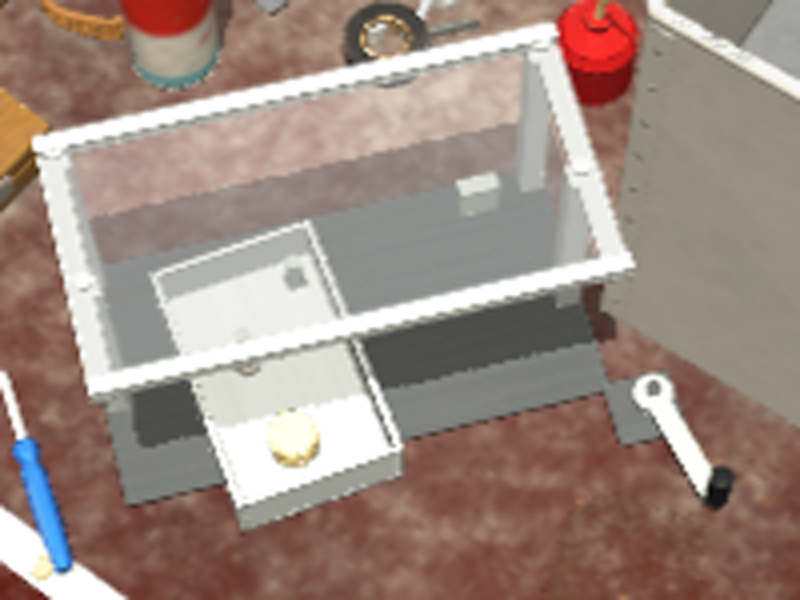

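View pics/c2.png

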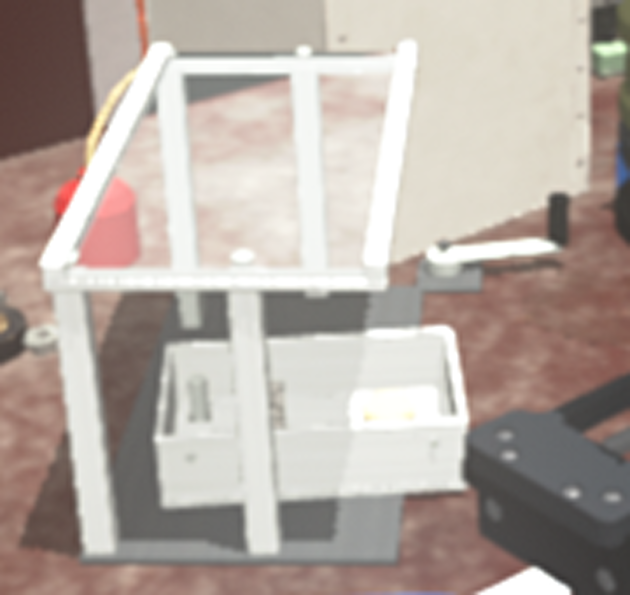

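The crops show the whole station. In c1 the pin is at about (294, 275), the bin rim corners at about (153, 272), (308, 222), (402, 447) and (240, 512), the float at (294, 440), the keeper hinge at (653, 390) and the knob top at (719, 473). The bolt is partly hidden behind the cover's front bar at about (245, 350). In c2 the bolt is at about (278, 400), behind the post.

```bash
cat > m.py <<'E'
from h import *
d=cam('top'); s=cam('side')
T=lambda u,v:(u/4+210-.375,v/4+130-.375)
S=lambda u,v:(u/3.5+180-.36,v/3.5+180-.36)
# cover frame outer top corners -> fit station pose
st_pts=np.array([[.05,.155],[.05,-.2],[-.14,-.2],[-.14,.155]])
w=np.array([onz(d,*T(*p),.202)[:2] for p in [(36,140),(555,26),(634,260),(95,388)]])
cs,cw=st_pts.mean(0),w.mean(0); H=(st_pts-cs).T@(w-cw); yaw=np.arctan2(H[0,1]-H[1,0],H[0,0]+H[1,1])
M=R.from_euler('z',yaw).as_matrix()[:2,:2]; o=cw-M@cs
print('yaw',yaw,'o',o,'res',np.round((w-o)@M-st_pts,4))
tl=lambda P:np.round((P[:2]-o)@M,4)
for n,p,z in [('pin',(294,270),.04),('hinge',(653,388),.022),('knob',(720,473),.06),('binTL',(153,272),.056),('TR',(308,222),.056),('BR',(402,447),.056),('BL',(240,512),.056),('float',(294,432),.038),('plateBL',(127,504),.006),('plateR',(607,390),.006),('stop',(478,178),.041)]:
    P=onz(d,*T(*p),z); print(n,np.round(P,4),tl(P))
for n,a,b in [('knobtop',(720,473),(558,197)),('pintop',(294,268),(199,378)),('hinge',(653,388),(441,248)),('covFR',(634,265),(408,48)),('covFL',(95,388),(377,272)),('BR bin',(402,447),(452,330))]:
    P,e=tri(d,T(*a),s,S(*b)); print(n,np.round(P,4),tl(P),round(e,4))
P=onz(s,*S(278,378),.063);print('bolt side top',tl(P)); print('bolt top view',tl(onz(d,*T(245,355),.05)))
for n,P in [('push st',[-.145,.1]),('home_corner',[-.1,-.17]),('push home',[-.1,-.145]),('keeper home',[-.155,-.135])]: print(n,np.round(M@P+o,4))
np.savez('st.npz',o=o,M=M,yaw=yaw)
E
python3 m.py
```

```text
yaw 0.37597539622169107 o [0.7342354 0.209635 ] res [[-0.0029 -0.0005]
 [-0.0047  0.0019]
 [ 0.004   0.001 ]
 [ 0.0036 -0.0024]]
pin [0.7267 0.2097 0.04  ] [-0.007   0.0029]
hinge [ 0.6734 -0.0545  0.022 ] [-0.1536 -0.2233]
knob [ 0.5987 -0.103   0.06  ] [-0.2409 -0.241 ]
binTL [0.7054 0.3066 0.056 ] [0.0088 0.1008]
TR [0.758  0.2032 0.056 ] [ 0.0198 -0.0147]
BR [0.5935 0.115  0.056 ] [-0.1656 -0.0363]
BL [0.5332 0.2183 0.056 ] [-0.1838  0.0818]
float [0.603  0.1922 0.038 ] [-0.1285  0.032 ]
plateBL [0.5478 0.3044 0.006 ] [-0.1386  0.1566]
plateR [ 0.675  -0.0226  0.006 ] [-0.1404 -0.1943]
stop [0.8164 0.087  0.041 ] [ 0.0314 -0.1442]
knobtop [ 0.5972 -0.1035  0.0577] [-0.2425 -0.2409] 0.0046
pintop [0.7305 0.2105 0.0378] [-0.0031  0.0022] 0.0021
hinge [ 0.6729 -0.0545  0.0224] [-0.154  -0.2232] 0.0005
covFR [ 0.6816 -0.026   0.1941] [-0.1354 -0.1998] 0.0008
covFL [0.5534 0.3029 0.193 ] [-0.1339  0.1532] 0.0031
BR bin [0.5924 0.1148 0.0534] [-0.1667 -0.0361] 0.004
bolt side top [-0.0609  0.0453]
bolt top view [-0.0679  0.0521]
push st [0.5626 0.2494]
home_corner [0.7036 0.0148]
push home [0.6945 0.038 ]
keeper home [0.6396 0.0272]
```

```bash
python3 -m jog '[[-0.026,-0.009,-0.03,0],[-0.026,-0.009,-0.03,0],[-0.026,-0.009,-0.03,0],[-0.026,-0.009,-0.03,0],[-0.026,-0.009,-0.03,0],[-0.026,-0.009,-0.03,0],[-0.026,-0.009,-0.03,0],[-0.026,-0.009,-0.03,0],[-0.026,-0.009,-0.03,0],[-0.026,-0.009,-0.03,0],[-0.026,-0.009,-0.03,0],[-0.026,-0.009,-0.03,0],[-0.026,-0.009,-0.03,0],[-0.026,-0.009,-0.03,0],[-0.026,-0.009,-0.03,0]]' 0 && python3 -m jog '[[0,0,-0.04,-0.119],[0,0,-0.04,-0.119],[0,0,-0.04,-0.119],[0,0,-0.04,-0.119],[0,0,-0.04,-0.119],[0,0,-0.04,-0.119],[0,0,-0.04,-0.119]]'; python3 -c "
from h import *; st()"
```

```text
t: 1.5
tool_pos: [0.5767, 0.2906, 0.6481]
eef_rot: [0.225, 0.974, 0.0, 0.0]
wrist_force: [1.3, 0.3, 0.0]
finger_gap: 0.0024
grasp_force: 0.0
t: 2.08
tool_pos: [0.5294, 0.2673, 0.8087]
eef_rot: [-0.141, 0.99, 0.007, 0.019]
wrist_force: [-0.6, -0.6, 1.5]
finger_gap: 0.0002
grasp_force: 0.0
t 2.08 pos [0.5294 0.2673 0.8087] R
 [[-0.959 -0.28   0.036]
 [-0.28   0.96   0.019]
 [-0.04   0.008 -0.999]] j [ 0.375  0.518  0.027  0.008  2.556 -1.473] F [-0.6 -0.6  1.5] gap 0.00019272891138167377
```

```bash
python3 - <<'E'
from h import *
z=np.load('st.npz');o,M=z['o'],z['M']
d=cam('top')
for p in [(363,207),(370,212),(440,250),(400,230)]: print(p,np.round((onz(d,*p,0)[:2]-o)@M,3))
E
```

```text
(363, 207) [-0.078 -0.218]
(370, 212) [-0.098 -0.233]
(440, 250) [-0.263 -0.391]
(400, 230) [-0.175 -0.301]
```

```bash
python3 -m jog '[[0,0,-0.04,-0.045],[0,0,-0.04,-0.045],[0,0,-0.04,0],[0,0,-0.04,0],[0,0,-0.04,0],[0,0,-0.04,0]]' >/dev/null; python3 -c "
from h import *; st()"
```

```text
t 2.63 pos [0.4314 0.2183 0.8859] R
 [[-0.926 -0.36   0.114]
 [-0.355  0.933  0.058]
 [-0.127  0.013 -0.992]] j [ 0.348  0.372  0.025  0.03   2.617 -1.563] F [-0.4 -0.3  0.7] gap 0.0005179048203187433
```

```bash
python3 -m jog '[[0,0,-0.04,0],[0,0,-0.04,0],[0,0,-0.04,0],[0,0,-0.04,0],[0,0,-0.04,0],[0,0,-0.04,0]]' >/dev/null; python3 -c "
from h import *; st()";python3 -m jog '[[-0.04,0,0,0],[-0.04,0,0,0],[-0.04,0,0,0],[-0.04,0,0,0],[-0.04,0,0,0],[-0.04,0,0,0]]' >/dev/null; python3 -c "
from h import *; st()"
```

```text
t 3.13 pos [0.3393 0.1717 0.9379] R
 [[-0.915 -0.362  0.179]
 [-0.351  0.932  0.091]
 [-0.2    0.02  -0.98 ]] j [ 0.299  0.244  0.026  0.075  2.671 -1.57 ] F [-0.1  0.1  0.3] gap 0.0003689129490941317
t 3.63 pos [0.5166 0.2357 0.872 ] R
 [[-0.904 -0.362  0.229]
 [-0.345  0.932  0.115]
 [-0.255  0.025 -0.967]] j [ 0.312  0.418  0.027  0.06   2.44  -1.575] F [-0.2 -0.8 -0.3] gap 0.0005092904785792055
```

```bash
python3 -m jog '[[-0.03,-0.02,-0.02,0],[-0.03,-0.02,-0.02,0],[-0.03,-0.02,-0.02,0],[-0.03,-0.02,-0.02,0],[-0.03,-0.02,-0.02,0],[-0.03,-0.02,-0.02,0],[-0.03,-0.02,-0.02,0],[-0.03,-0.02,-0.02,0]]' >/dev/null; python3 -c "
from h import *; st()"
```

```text
t 4.3 pos [0.6272 0.1162 0.8696] R
 [[-0.861 -0.36   0.36 ]
 [-0.324  0.933  0.156]
 [-0.392  0.018 -0.92 ]] j [ 0.027  0.451  0.027  0.193  2.277 -1.753] F [ 0.2 -0.1 -1.1] gap 3.131953416277508e-05
```

```bash
python3 -m jog '[[-0.03,-0.01,-0.02,0],[-0.03,-0.01,-0.02,0],[-0.03,-0.01,-0.02,0],[-0.03,-0.01,-0.02,0],[-0.03,-0.01,-0.02,0],[-0.03,-0.01,-0.02,0],[-0.03,-0.01,-0.02,0],[-0.03,-0.01,-0.02,0],[-0.03,-0.01,-0.02,0]]' >/dev/null; python3 -c "
from h import *; st()"
```

```text
t 5.05 pos [0.6703 0.0764 0.903 ] R
 [[-0.779 -0.347  0.522]
 [-0.293  0.938  0.186]
 [-0.554 -0.008 -0.832]] j [-0.069  0.44   0.026  0.261  2.112 -1.797] F [-0.1  0.1  0.5] gap 0.00022366750265429217
```

```bash
cat > plan.py <<'E'
from h import *
import sys
z=np.load('st.npz');M=z['M']; o=z['o'].copy()+M@np.array([-.002,.001])  # pin-based tweak
def tip():
    s=arm.get_state(); Q=R.from_quat(s['eef_rot']).as_matrix(); p=np.array(s['tool_pos'])+.017*Q[:,2]
    return s,Q,np.r_[(p[:2]-o)@M,p[2]]
def moves(W,show=True):
    s,Q,c=tip(); print('t',round(s['t'],2),'tip st',np.round(c,4),'F st',np.round(np.r_[np.array(s['wrist_force'])[:2]@M,s['wrist_force'][2]],1),'j',np.round(s['joints'],2))
    for w in W:
        w=np.array(w,float); dw=w-c; v=Q.T@np.r_[M@dw[:2],dw[2]]
        n=int(np.ceil(np.linalg.norm(v)/.04)); print(np.round(w,3),'shift',np.round(v,4),'len',round(np.linalg.norm(v),3),'n',n,'per',np.round(v/n,4)); c=w
def arc(th,py=-.13,gap=0):
    t=np.radians(th);c,s=np.cos(t),np.sin(t); n=np.array([-c,-s]); P=np.array([c*-.1-s*py,s*-.1+c*py])
    return np.r_[P+n*(.0083*abs(n[0])+.012*abs(n[1])+gap),.025]
E
python3 - <<'E'
from plan import *
a=arc(-84,-.14,.03)
s,Q,c=tip(); zs=np.r_[Q[:2,2]@M,Q[2,2]]
moves([a-.32*zs+[-.05,0,0],a-.2*zs,a]+[arc(t,-.14) for t in (-84,-78)])
E
```

```text
t 5.05 tip st [-0.097  -0.1018  0.8888] F st [-0.1  0.1  0.5] j [-0.07  0.44  0.03  0.26  2.11 -1.8 ]
[-0.381  0.133  0.291] shift [0.5708 0.2341 0.3354] len 0.702 n 18 per [0.0317 0.013  0.0186]
[-0.265  0.131  0.191] shift [-0.0416  0.0011  0.1477] len 0.153 n 4 per [-0.0104  0.0003  0.0369]
[-0.154  0.127  0.025] shift [ 0.  -0.   0.2] len 0.2 n 6 per [ 0.     -0.      0.0333]
[-0.151  0.098  0.025] shift [-0.003  -0.0298  0.0023] len 0.03 n 1 per [-0.003  -0.0298  0.0023]
[-0.161  0.082  0.025] shift [ 0.0077 -0.0159 -0.005 ] len 0.018 n 1 per [ 0.0077 -0.0159 -0.005 ]
```

```bash
python3 -m jog '[[0.0317,0.013,0.0186,0],[0.0317,0.013,0.0186,0],[0.0317,0.013,0.0186,0],[0.0317,0.013,0.0186,0],[0.0317,0.013,0.0186,0],[0.0317,0.013,0.0186,0],[0.0317,0.013,0.0186,0],[0.0317,0.013,0.0186,0],[0.0317,0.013,0.0186,0],[0.0317,0.013,0.0186,0],[0.0317,0.013,0.0186,0],[0.0317,0.013,0.0186,0],[0.0317,0.013,0.0186,0],[0.0317,0.013,0.0186,0],[0.0317,0.013,0.0186,0],[0.0317,0.013,0.0186,0],[0.0317,0.013,0.0186,0],[0.0317,0.013,0.0186,0]]'; python3 - <<'E'
from plan import *
st()
a=arc(-84,-.14,.03)
s,Q,c=tip(); zs=np.r_[Q[:2,2]@M,Q[2,2]]
moves([a-.2*zs,a])
E
```

```text
t: 6.55
tool_pos: [0.3498, 0.1838, 0.3633]
eef_rot: [-0.169, 0.942, 0.049, 0.286]
wrist_force: [-0.2, 0.5, 0.6]
finger_gap: 0.0004
grasp_force: 0.0
t 6.55 pos [0.3498 0.1838 0.3633] R
 [[-0.78  -0.346  0.521]
 [-0.291  0.938  0.188]
 [-0.554 -0.005 -0.832]] j [ 3.480e-01 -9.850e-01  2.243e+00 -1.000e-03  1.296e+00 -1.578e+00] F [-0.2  0.5  0.6] gap 0.0003930512541537466
t 6.55 tip st [-0.3557  0.1158  0.3491] F st [0.  0.5 0.6] j [ 0.35 -0.98  2.24 -0.    1.3  -1.58]
[-0.265  0.131  0.191] shift [0.0122 0.0176 0.1812] len 0.182 n 5 per [0.0024 0.0035 0.0362]
[-0.154  0.127  0.025] shift [-0.   0.   0.2] len 0.2 n 6 per [-0.      0.      0.0333]
```

```bash
python3 -m jog '[[0.0024,0.0035,0.036,0],[0.0024,0.0035,0.036,0],[0.0024,0.0035,0.036,0],[0.0024,0.0035,0.036,0],[0.0024,0.0035,0.036,0],[0,0,0.03,0],[0,0,0.03,0],[0,0,0.03,0],[0,0,0.03,0],[0,0,0.03,0],[0,0,0,0],[0,0,0,0]]'; python3 - <<'E'
from plan import *
moves([arc(-84,-.14,.03)])
cam('top','t1.png')
im=cv2.imread('pics/t1.png'); cv2.imwrite('pics/c3.png',cv2.resize(im[130:280,190:390],None,fx=4,fy=4,interpolation=cv2.INTER_CUBIC))
E
```

```text
t: 7.55
tool_pos: [0.5057, 0.2581, 0.0805]
eef_rot: [-0.17, 0.943, 0.048, 0.283]
wrist_force: [1.0, 0.1, 1.4]
finger_gap: 0.0003
grasp_force: 0.0
t 7.55 tip st [-0.1834  0.1277  0.0663] F st [ 1.  -0.3  1.4] j [ 0.39 -0.29  2.34 -0.05  0.52 -1.5 ]
[-0.154  0.127  0.025] shift [-0.0018  0.0005  0.0506] len 0.051 n 2 per [-0.0009  0.0003  0.0253]
```

View pics/c3.png

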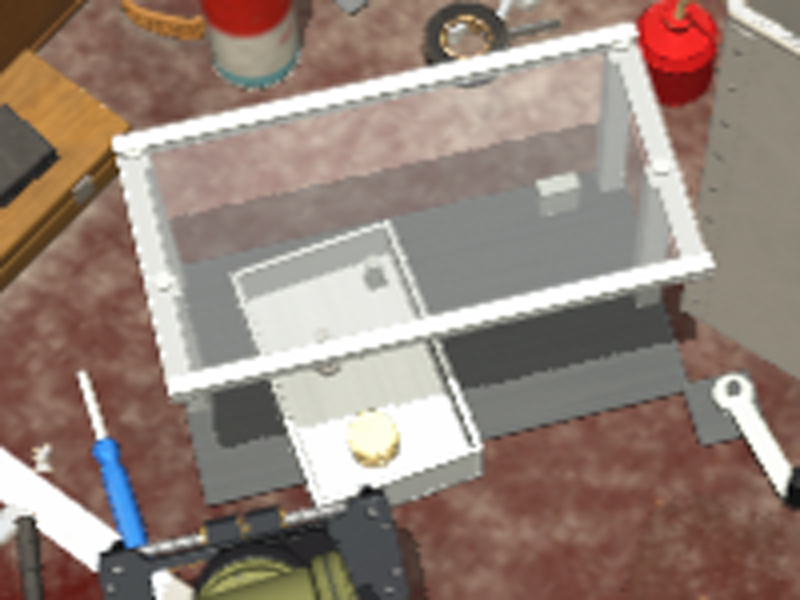

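The gripper body is in front and to the left of the bin (100–410, 490–600) and clear of it. The bin has not moved. Next I descend to push height.

```bash
python3 -m jog '[[0,0,0.017,0],[0,0,0.017,0],[0,0,0.016,0],[0,0,0,0],[0,0,0,0]]'; python3 - <<'E'
from plan import *
moves([arc(t,-.14) for t in range(-84,1,12)]+[arc(0,-.13)])
E
```

```text
t: 8.02
tool_pos: [0.5333, 0.2685, 0.0437]
eef_rot: [-0.17, 0.942, 0.049, 0.286]
wrist_force: [0.0, 0.3, -0.0]
finger_gap: 0.0005
grasp_force: 0.0
t 8.02 tip st [-0.1539  0.1272  0.0295] F st [ 0.2  0.3 -0. ] j [ 0.39 -0.15  2.3  -0.06  0.41 -1.49]
[-0.151  0.098  0.025] shift [-0.0003 -0.0296  0.0058] len 0.03 n 1 per [-0.0003 -0.0296  0.0058]
[-0.168  0.065  0.025] shift [ 0.0139 -0.0328 -0.0091] len 0.037 n 1 per [ 0.0139 -0.0328 -0.0091]
[-0.179  0.029  0.025] shift [ 0.0079 -0.0361 -0.0051] len 0.037 n 1 per [ 0.0079 -0.0361 -0.0051]
[-0.181 -0.009  0.025] shift [ 0.0012 -0.0378 -0.0006] len 0.038 n 1 per [ 0.0012 -0.0378 -0.0006]
[-0.174 -0.046  0.025] shift [-0.0058 -0.0376  0.0041] len 0.038 n 1 per [-0.0058 -0.0376  0.0041]
[-0.16  -0.082  0.025] shift [-0.0127 -0.0354  0.0087] len 0.039 n 1 per [-0.0127 -0.0354  0.0087]
[-0.137 -0.114  0.025] shift [-0.0191 -0.0313  0.0129] len 0.039 n 1 per [-0.0191 -0.0313  0.0129]
[-0.108 -0.14   0.025] shift [-0.0245 -0.0254  0.0165] len 0.039 n 1 per [-0.0245 -0.0254  0.0165]
[-0.108 -0.13   0.025] shift [ 0.0001  0.01   -0.0002] len 0.01 n 1 per [ 0.0001  0.01   -0.0002]
```

```bash
python3 -m jog '[[0,-0.005,0.001,0],[0,-0.005,0.001,0],[0,-0.005,0.001,0],[0,-0.005,0.001,0],[0,-0.004,0,0],[0,-0.003,0,0],[0,-0.003,0,0],[0.0015,-0.004,-0.001,0],[0.0017,-0.004,-0.001,0],[0.0017,-0.004,-0.001,0],[0.0017,-0.004,-0.001,0],[0.0017,-0.004,-0.001,0],[0.0017,-0.004,-0.001,0],[0.0017,-0.004,-0.001,0]]'; python3 - <<'E'
from plan import *
moves([arc(t,-.14) for t in range(-72,1,12)])
E
```

```text
t: 9.18
tool_pos: [0.5423, 0.2096, 0.038]
eef_rot: [-0.17, 0.942, 0.049, 0.285]
wrist_force: [-0.1, 2.8, -0.2]
finger_gap: 0.0002
grasp_force: 0.9
t 9.18 tip st [-0.1671  0.0692  0.0239] F st [ 0.9  2.6 -0.2] j [ 0.25 -0.19  2.34  0.14  0.41 -1.79]
[-0.168  0.065  0.025] shift [ 0.0004 -0.0041 -0.0016] len 0.004 n 1 per [ 0.0004 -0.0041 -0.0016]
[-0.179  0.029  0.025] shift [ 0.0079 -0.0361 -0.005 ] len 0.037 n 1 per [ 0.0079 -0.0361 -0.005 ]
[-0.181 -0.009  0.025] shift [ 0.0012 -0.0378 -0.0006] len 0.038 n 1 per [ 0.0012 -0.0378 -0.0006]
[-0.174 -0.046  0.025] shift [-0.0058 -0.0376  0.0041] len 0.038 n 1 per [-0.0058 -0.0376  0.0041]
[-0.16  -0.082  0.025] shift [-0.0127 -0.0354  0.0087] len 0.039 n 1 per [-0.0127 -0.0354  0.0087]
[-0.137 -0.114  0.025] shift [-0.0191 -0.0313  0.0129] len 0.039 n 1 per [-0.0191 -0.0313  0.0129]
[-0.108 -0.14   0.025] shift [-0.0245 -0.0254  0.0165] len 0.039 n 1 per [-0.0245 -0.0254  0.0165]
```

Contact is at 2.8 N. I'll carry on round the arc to −48°.

```bash
python3 -m jog '[[0.001,-0.004,-0.001,0],[0.001,-0.0045,-0.0007,0],[0.001,-0.0045,-0.0007,0],[0.001,-0.0045,-0.0006,0],[0.001,-0.0045,-0.0006,0],[0.001,-0.0045,-0.0006,0],[0.001,-0.0045,-0.0006,0],[0.001,-0.0045,-0.0006,0],[0.001,-0.0045,-0.0006,0],[0.0003,-0.0047,-0.0001,0],[0.0002,-0.0047,-0.0001,0],[0.0002,-0.0047,-0.0001,0],[0.0002,-0.0047,-0.0001,0],[0.0001,-0.0047,-0.0001,0],[0.0001,-0.0047,0,0],[0,-0.0047,0,0],[0,-0.0047,0,0]]'; python3 - <<'E'
from plan import *
moves([arc(t,-.14) for t in range(-48,1,12)])
d=cam('top','t2.png'); cv2.imwrite('pics/c4.png',cv2.resize(cv2.imread('pics/t2.png')[130:280,210:410],None,fx=4,fy=4,interpolation=cv2.INTER_CUBIC))
E
```

```text
t: 10.6
tool_pos: [0.5581, 0.1325, 0.038]
eef_rot: [-0.17, 0.942, 0.049, 0.285]
wrist_force: [0.4, 0.3, -0.5]
finger_gap: 0.0004
grasp_force: 0.0
t 10.6 tip st [-0.1807 -0.0084  0.0239] F st [ 0.5  0.1 -0.5] j [ 0.05 -0.2   2.35  0.37  0.46 -2.17]
[-0.181 -0.009  0.025] shift [-0.0007 -0.0003 -0.0009] len 0.001 n 1 per [-0.0007 -0.0003 -0.0009]
[-0.174 -0.046  0.025] shift [-0.0058 -0.0376  0.0041] len 0.038 n 1 per [-0.0058 -0.0376  0.0041]
[-0.16  -0.082  0.025] shift [-0.0127 -0.0354  0.0087] len 0.039 n 1 per [-0.0127 -0.0354  0.0087]
[-0.137 -0.114  0.025] shift [-0.0191 -0.0313  0.0129] len 0.039 n 1 per [-0.0191 -0.0313  0.0129]
[-0.108 -0.14   0.025] shift [-0.0245 -0.0254  0.0165] len 0.039 n 1 per [-0.0245 -0.0254  0.0165]
```

View pics/c4.png

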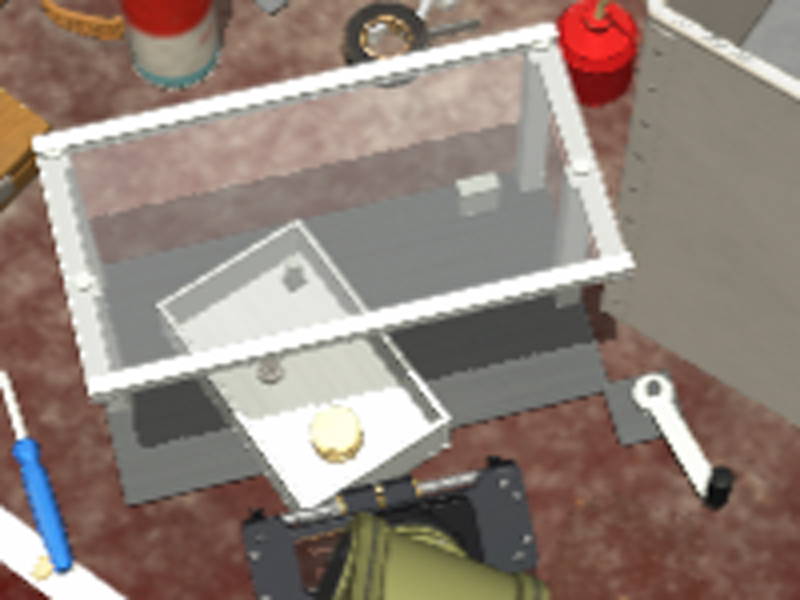

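```bash
python3 - <<'E'
from plan import *
d=cam('top'); s=cam('side','s2.png')
T=lambda u,v:(u/4+210-.375,v/4+130-.375)
P=[]
for n,p in [('TL',(160,305)),('TR',(299,222)),('BR',(450,418)),('BL',(300,508))]:
    w=(onz(d,*T(*p),.056)[:2]-o)@M; P.append(w); print(n,np.round(w,4))
for a,b in ((0,3),(1,2)):
    v=P[b]-P[a]; print('th',np.degrees(np.arctan2(v[0],-v[1])))
S,Q,c=tip()
for t in (0,):
    p=np.array(S['tool_pos'])+.017*Q[:,2]; print('tip px top',(proj(d,p)-[210,130])*4,'side',proj(s,p))
im=cv2.imread('pics/s2.png'); cv2.imwrite('pics/c5.png',cv2.resize(im[180:350,180:380],None,fx=3.5,fy=3.5,interpolation=cv2.INTER_CUBIC))
E
```

```text
TL [-0.0158  0.1005]
TR [ 0.0234 -0.0095]
BR [-0.1511 -0.0748]
BL [-0.1893  0.0408]
th -71.02415705437862
th -69.48547490702231
tip px top [366.75647896 494.77961415] side [314.80595104 290.63689236]
```

View pics/c5.png

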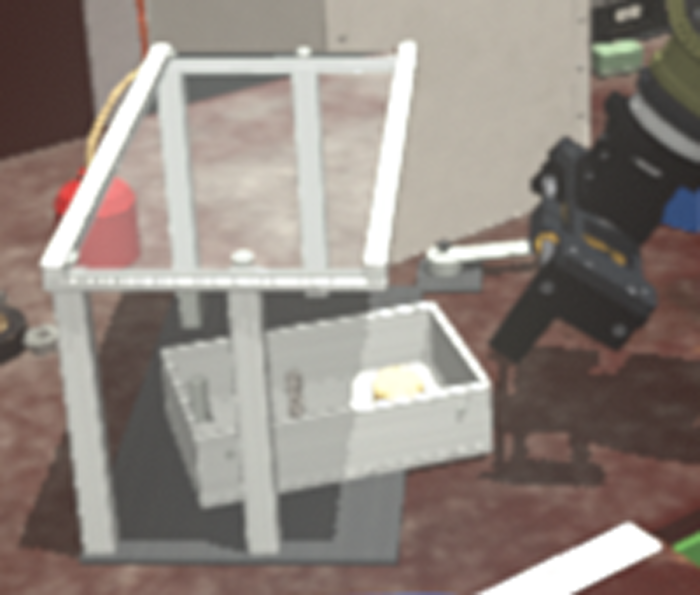

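The finger has slipped past the bin's free corner. The bin stopped at about −70° with the bolt at (295, 395) still standing. Before I re-approach I'll check the true fingertip position in the side view.

```bash
python3 - <<'E'
from plan import *
s=cam('side'); im=s['image']; S,Q,c=tip(); p0=np.array(S['tool_pos']); print(p0)
for k in np.arange(-.06,.03,.006):
    for e in (0,):
        u,v=proj(s,p0+k*Q[:,2]); print(round(k,3),np.round([u,v],1),'c5',np.round((np.array([u,v])-180)*3.5),im[int(round(v)),int(round(u))])
print(im[268:300,308:336].mean(2).astype(int).tolist().__repr__().replace('], [','\n'))
E
```

```text
[0.55793059 0.13275266 0.03794021]
-0.06 [333.1 266.5] c5 [536. 303.] [57 54 51]
-0.054 [331.7 268.4] c5 [531. 309.] [57 55 51]
-0.048 [330.2 270.3] c5 [526. 316.] [57 56 51]
-0.042 [328.8 272.3] c5 [521. 323.] [57 55 51]
-0.036 [327.3 274.2] c5 [516. 330.] [58 57 52]
-0.03 [325.9 276.1] c5 [511. 336.] [58 56 53]
-0.024 [324.5 278. ] c5 [506. 343.] [59 57 54]
-0.018 [323.  279.9] c5 [501. 349.] [61 58 54]
-0.012 [321.6 281.7] c5 [496. 356.] [84 70 64]
-0.006 [320.2 283.6] c5 [491. 363.] [125  94  84]
-0.0 [318.8 285.5] c5 [486. 369.] [122  92  82]
0.006 [317.4 287.3] c5 [481. 376.] [253 254 252]
0.012 [316.  289.2] c5 [476. 382.] [227 228 226]
0.018 [314.6 291. ] c5 [471. 389.] [222 223 220]
0.024 [313.2 292.9] c5 [466. 395.] [189 190 182]
[[106, 104, 101, 101, 103, 104, 103, 100, 98, 95, 94, 94, 94, 95, 98, 103, 104, 95, 75, 57, 54, 54, 54, 53, 54, 53, 53, 53
105, 107, 107, 108, 110, 110, 108, 104, 102, 101, 101, 100, 97, 96, 98, 99, 95, 78, 62, 54, 55, 55, 55, 53, 54, 53, 53, 52
114, 107, 109, 112, 115, 113, 106, 102, 100, 102, 103, 103, 103, 101, 101, 95, 80, 63, 55, 55, 56, 55, 5
[... 2891 characters left out ...]
198, 196, 176, 128, 86, 76, 77, 76, 78, 81, 83, 81, 79, 76, 74, 76, 77, 78, 76
199, 199, 200, 202, 198, 194, 195, 196, 196, 196, 195, 176, 129, 84, 74, 75, 76, 77, 78, 79, 77, 75, 73, 72, 74, 77, 76, 76
198, 197, 196, 195, 191, 191, 197, 198, 198, 197, 197, 182, 134, 85, 72, 75, 76, 77, 76, 74, 73, 72, 71, 71, 72, 72, 72, 71
198, 195, 185, 176, 175, 188, 197, 197, 197, 198, 199, 190, 143, 88, 74, 75, 76, 74, 74, 72, 71, 71, 71, 71, 70, 70, 70, 70
200, 196, 183, 171, 179, 193, 198, 199, 198, 199, 201, 193, 145, 86, 72, 77, 76, 75, 73, 70, 70, 69, 71, 72, 70, 69, 69, 70
200, 197, 185, 177, 188, 197, 199, 198, 199, 198, 200, 192, 144, 87, 72, 77, 77, 74, 72, 70, 70, 70, 72, 72, 72, 71, 69, 69]]
```

```bash
python3 - <<'E'
from plan import *
print('tips',arm.tcp_to_tips)
s=cam('side'); w=cam('wrist','w2.png')
p0=np.array([.2846,.5836,.1953]); Q0=np.array([[-.899,.438,-.001],[.438,.899,-.002],[0,-.002,-1]])
for sg in (1,-1):
  for k in (-.015,0,.017,.03): print(sg,k,np.round(proj(s,p0+sg*.053*Q0[:,1]+k*Q0[:,2]),1))
S,Q,c=tip(); p=np.array(S['tool_pos'])
for k in (-.03,0,.017): print('wrist',k,proj(w,p+k*Q[:,2]))
E
```

```text
tips 0.017
1 -0.015 [352.5 388.8]
1 0 [352.3 398.2]
1 0.017 [352.2 408.7]
1 0.03 [352.  416.5]
-1 -0.015 [407.9 352.9]
-1 0 [407.3 361.9]
-1 0.017 [406.6 371.8]
-1 0.03 [406.  379.3]
wrist -0.03 [330.92482262 312.85928915]
wrist 0 [330.68195421 286.74606864]
wrist 0.017 [330.57252996 275.00821723]
```

View pics/w2.png

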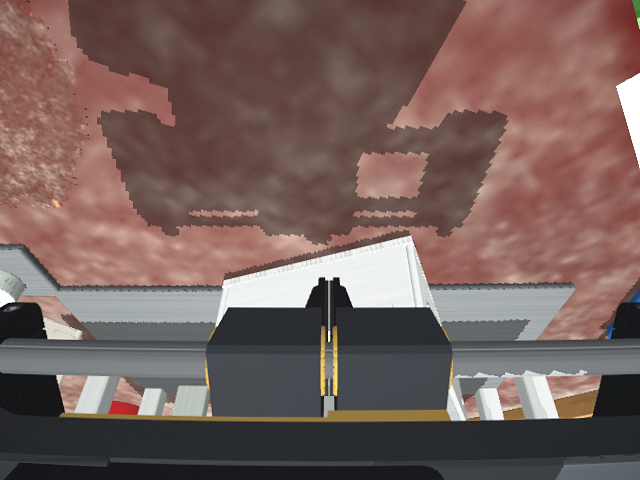

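Reading the wrist view: the fingertip is at (330, 278). Both side views show the tips about 32 mm further back along the tool than nominal. That explains why the finger rode over the 56 mm rim. I'll use the observed tip position, lift, and re-approach lower.

```bash
sed -i 's/+.017\*Q\[:,2\]/-.015*Q[:,2]/; s/\.012\*abs(n\[1\])/.008*abs(n[1])/; s/gap),.025\]/gap),.027]/' plan.py
python3 -m jog '[[0,0,-0.03,0],[0,0,-0.03,0],[0,0,-0.03,0],[0,0,0,0]]' >/dev/null; python3 - <<'E'
from plan import *
a=arc(-70.5,-.14,.03); s,Q,c=tip(); zs=np.r_[Q[:2,2]@M,Q[2,2]]
moves([a-.09*zs,a,arc(-70.5,-.14)])
E
```

```text
t 11.23 tip st [-0.2466 -0.0067  0.1323] F st [ 0.7 -1.   0.2] j [ 0.01 -0.49  2.41  0.29  0.68 -2.09]
[-0.229  0.087  0.101] shift [0.0042 0.0945 0.0334] len 0.1 n 3 per [0.0014 0.0315 0.0111]
[-0.179  0.086  0.027] shift [-0.    0.    0.09] len 0.09 n 3 per [-0.    0.    0.03]
[-0.169  0.057  0.027] shift [-0.0086 -0.0281  0.0062] len 0.03 n 1 per [-0.0086 -0.0281  0.0062]
```

```bash
python3 -m jog '[[0.001,0.0315,0.009,0],[0.001,0.0315,0.009,0],[0.002,0.0315,0.013,0],[0,0,0.025,0],[0,0,0.025,0],[0,0,0.02,0],[0,0,0.01,0],[0,0,0.007,0],[0,0,0,0],[0,0,0,0]]'; python3 - <<'E'
from plan import *
moves([arc(t,-.14) for t in range(-70,1,10)])
s=cam('side','s3.png'); S,Q,c=tip(); p=np.array(S['tool_pos'])-.015*Q[:,2]; print(proj(s,p))
im=cv2.imread('pics/s3.png'); cv2.imwrite('pics/c6.png',cv2.resize(im[180:350,180:380],None,fx=3.5,fy=3.5,interpolation=cv2.INTER_CUBIC))
E
```

```text
t: 12.07
tool_pos: [0.5363, 0.2257, 0.0115]
eef_rot: [-0.17, 0.942, 0.049, 0.284]
wrist_force: [0.3, 0.6, 0.9]
finger_gap: 0.0006
grasp_force: 0.0
t 12.07 tip st [-0.1845  0.0868  0.0241] F st [0.5 0.4 0.9] j [ 0.29 -0.13  2.34  0.1   0.34 -1.72]
[-0.169  0.056  0.027] shift [-0.0148 -0.0307  0.0064] len 0.035 n 1 per [-0.0148 -0.0307  0.0064]
[-0.177  0.026  0.027] shift [ 0.0058 -0.0298 -0.0037] len 0.031 n 1 per [ 0.0058 -0.0298 -0.0037]
[-0.179 -0.005  0.027] shift [ 0.0013 -0.0308 -0.0007] len 0.031 n 1 per [ 0.0013 -0.0308 -0.0007]
[-0.175 -0.036  0.027] shift [-0.0034 -0.0309  0.0024] len 0.031 n 1 per [-0.0034 -0.0309  0.0024]
[-0.166 -0.066  0.027] shift [-0.008  -0.0299  0.0055] len 0.031 n 1 per [-0.008  -0.0299  0.0055]
[-0.152 -0.094  0.027] shift [-0.0125 -0.0278  0.0085] len 0.032 n 1 per [-0.0125 -0.0278  0.0085]
[-0.132 -0.119  0.027] shift [-0.0167 -0.0247  0.0112] len 0.032 n 1 per [-0.0167 -0.0247  0.0112]
[-0.108 -0.14   0.027] shift [-0.0202 -0.0206  0.0135] len 0.032 n 1 per [-0.0202 -0.0206  0.0135]
[315.63975243 312.57610182]
```

View pics/c6.png

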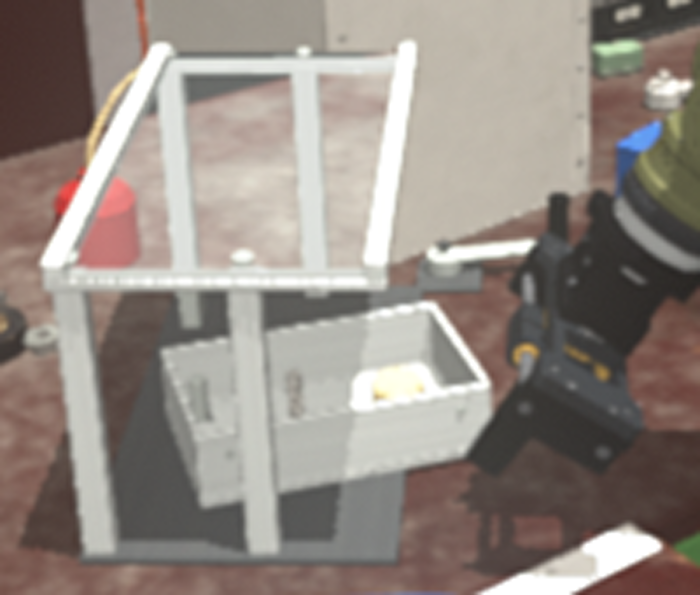

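The finger is low, just outside the bin's near face, with its tip at about (485, 465), close to the prediction of (475, 464). The bolt is standing at (295, 395). I'll resume pushing.

```bash
python3 -m jog '[[-0.0012,-0.0043,-0.0002,0],[-0.0012,-0.0043,-0.0002,0],[-0.0012,-0.0043,-0.0002,0],[-0.0012,-0.0043,-0.0002,0],[-0.0012,-0.0043,-0.0002,0],[-0.0012,-0.0035,-0.0002,0],[0,-0.003,0,0],[0,-0.003,0,0],[0.0005,-0.004,-0.0003,0],[0.0005,-0.004,-0.0003,0],[0.0005,-0.004,-0.0003,0]]'; python3 - <<'E'
from plan import *
moves([arc(t,-.145) for t in range(-65,1,10)])
E
```

```text
t: 13.03
tool_pos: [0.5546, 0.1865, 0.0169]
eef_rot: [-0.17, 0.942, 0.049, 0.285]
wrist_force: [-0.7, 2.3, 0.3]
finger_gap: 0.0002
grasp_force: 0.9
t 13.03 tip st [-0.1819  0.0436  0.0294] F st [0.2 2.4 0.3] j [ 0.18 -0.13  2.33  0.25  0.37 -1.95]
[-0.178  0.039  0.027] shift [-0.0018 -0.0044  0.0041] len 0.006 n 1 per [-0.0018 -0.0044  0.0041]
[-0.183  0.008  0.027] shift [ 0.0032 -0.0312 -0.0019] len 0.031 n 1 per [ 0.0032 -0.0312 -0.0019]
[-0.181 -0.024  0.027] shift [-0.0015 -0.0317  0.0012] len 0.032 n 1 per [-0.0015 -0.0317  0.0012]
[-0.174 -0.055  0.027] shift [-0.0063 -0.0311  0.0043] len 0.032 n 1 per [-0.0063 -0.0311  0.0043]
[-0.162 -0.085  0.027] shift [-0.011  -0.0294  0.0074] len 0.032 n 1 per [-0.011  -0.0294  0.0074]
[-0.144 -0.112  0.027] shift [-0.0153 -0.0266  0.0103] len 0.032 n 1 per [-0.0153 -0.0266  0.0103]
[-0.121 -0.135  0.027] shift [-0.0192 -0.0229  0.0129] len 0.033 n 1 per [-0.0192 -0.0229  0.0129]
```

```bash
python3 -m jog '[[-0.001,-0.0044,0.002,0],[0,-0.0045,0,0],[0.0004,-0.0045,-0.0003,0],[0.0005,-0.0045,-0.0003,0],[0.0005,-0.0045,-0.0003,0],[0.0005,-0.0045,-0.0003,0],[0.0005,-0.0045,-0.0003,0],[0.0003,-0.0045,-0.0002,0],[0,-0.0045,0,0],[-0.0002,-0.0045,0.0002,0],[-0.0002,-0.0045,0.0002,0],[-0.0003,-0.0045,0.0002,0],[-0.0003,-0.0045,0.0002,0],[-0.0003,-0.0045,0.0003,0],[-0.0003,-0.0045,0.0003,0]]'; python3 - <<'E'
from plan import *
moves([arc(t,-.145) for t in range(-45,1,9)])
# bin rim brightness-based check: does the bin still follow? mask white rim corner nearest the robot
d=cam('top','t3.png')
E
```

```text
t: 14.28
tool_pos: [0.5794, 0.1233, 0.0162]
eef_rot: [-0.17, 0.942, 0.049, 0.285]
wrist_force: [-1.4, 1.1, -0.5]
finger_gap: 0.0
grasp_force: 0.7
t 14.28 tip st [-0.182  -0.0242  0.0287] F st [-0.9  1.5 -0.5] j [ 0.03 -0.11  2.31  0.45  0.41 -2.27]
[-0.181 -0.024  0.027] shift [0.0004 0.0006 0.0017] len 0.002 n 1 per [0.0004 0.0006 0.0017]
[-0.175 -0.052  0.027] shift [-0.0054 -0.028   0.0038] len 0.029 n 1 per [-0.0054 -0.028   0.0038]
[-0.165 -0.079  0.027] shift [-0.0092 -0.0267  0.0063] len 0.029 n 1 per [-0.0092 -0.0267  0.0063]
[-0.15  -0.104  0.027] shift [-0.0128 -0.0247  0.0087] len 0.029 n 1 per [-0.0128 -0.0247  0.0087]
[-0.131 -0.126  0.027] shift [-0.0161 -0.0219  0.0109] len 0.029 n 1 per [-0.0161 -0.0219  0.0109]
[-0.108 -0.145  0.027] shift [-0.019  -0.0184  0.0127] len 0.029 n 1 per [-0.019  -0.0184  0.0127]
```

```bash
python3 -m jog '[[-0.0008,-0.0047,0.0008,0],[-0.0009,-0.0047,0.0007,0],[-0.0009,-0.0047,0.0006,0],[-0.0009,-0.0047,0.0006,0],[-0.0009,-0.0047,0.0006,0],[-0.0009,-0.0047,0.0006,0],[-0.0015,-0.0045,0.001,0],[-0.0015,-0.0045,0.001,0],[-0.0015,-0.0045,0.001,0],[-0.0015,-0.0045,0.001,0],[-0.0016,-0.0044,0.0011,0],[-0.0016,-0.0044,0.0011,0],[-0.002,-0.0041,0.0014,0],[-0.002,-0.0041,0.0014,0],[-0.0021,-0.0041,0.0014,0],[-0.0021,-0.0041,0.0014,0],[-0.0022,-0.0041,0.0015,0],[-0.0022,-0.0041,0.0015,0]]'; python3 - <<'E'
from plan import *
moves([arc(t,-.145) for t in (-18,-9,0)]+[arc(0,-.14,-.003)])
d=cam('top','t4.png'); cv2.imwrite('pics/c7.png',cv2.resize(cv2.imread('pics/t4.png')[130:280,210:410],None,fx=4,fy=4,interpolation=cv2.INTER_CUBIC))
E
```

```text
t: 15.83
tool_pos: [0.6379, 0.0602, 0.0157]
eef_rot: [-0.17, 0.942, 0.049, 0.285]
wrist_force: [-1.9, 1.8, 0.8]
finger_gap: 0.0004
grasp_force: 0.8
t 15.83 tip st [-0.1508 -0.1044  0.0282] F st [-1.   2.4  0.8] j [-0.11  0.02  2.2   0.58  0.46 -2.5 ]
[-0.15  -0.104  0.027] shift [-0.0002  0.0006  0.0015] len 0.002 n 1 per [-0.0002  0.0006  0.0015]
[-0.131 -0.126  0.027] shift [-0.0161 -0.0219  0.0109] len 0.029 n 1 per [-0.0161 -0.0219  0.0109]
[-0.108 -0.145  0.027] shift [-0.019  -0.0184  0.0127] len 0.029 n 1 per [-0.019  -0.0184  0.0127]
[-0.105 -0.14   0.027] shift [-0.0024  0.0051  0.0016] len 0.006 n 1 per [-0.0024  0.0051  0.0016]
```

```bash
cat > lines.py <<'E'
from plan import *
def run(fn):
    d=cam('top',fn); im=cv2.imread('pics/'+fn); g=cv2.cvtColor(im,cv2.COLOR_BGR2GRAY)
    L=cv2.createLineSegmentDetector().detect(g)[0][:,0]; out=[]
    for l in L:
        a,b=[(onz(d,*q,.056)[:2]-o)@M for q in (l[:2],l[2:])]
        m=(a+b)/2; n=np.linalg.norm(b-a)
        if n>.035 and -.23<m[0]<.03 and -.2<m[1]<.12:
            out.append((round(n,3),np.round(a,3),np.round(b,3),round(np.degrees(np.arctan2(b[1]-a[1],b[0]-a[0]))%180,1)))
    for r in sorted(out,key=lambda r:-r[0]): print(*r)
    hsv=cv2.cvtColor(im,cv2.COLOR_BGR2HSV); m=cv2.inRange(hsv,(15,30,150),(35,160,255)); 
    n,_,stt,c=cv2.connectedComponentsWithStats(m[130:280,210:410])
    for i in range(1,n):
        if stt[i,4]>25: print('yellow',stt[i,4],np.round((onz(d,*(c[i]+[210,130]),.035)[:2]-o)@M,3))
if __name__=='__main__': run(sys.argv[1])
E
python3 lines.py t5.png
```

```text
0.176 [-0.07   0.021] [-0.07  -0.155] 89.9
0.172 [0.017 0.007] [-0.038 -0.156] 71.2
0.171 [-0.156  0.156] [-0.156 -0.015] 89.9
0.13 [-0.057  0.009] [-0.057  0.139] 89.9
0.128 [-0.072  0.152] [-0.071  0.023] 90.5
0.12 [-0.058 -0.113] [-0.058  0.007] 89.7
0.118 [-0.112 -0.013] [-0.146 -0.126] 73.2
0.107 [-0.042 -0.107] [-0.007 -0.006] 70.9
0.104 [-0.033 -0.164] [ 0.001 -0.066] 70.8
0.102 [-0.252 -0.19 ] [-0.161 -0.144] 26.7
0.101 [-0.078 -0.141] [-0.078 -0.04 ] 89.9
0.099 [-0.118 -0.13 ] [-0.115 -0.031] 87.8
0.095 [-0.12   0.035] [-0.118  0.131] 89.1
0.089 [-0.245 -0.094] [-0.17  -0.141] 147.7
0.08 [-0.158 -0.138] [-0.205 -0.074] 126.1
0.079 [-0.06  -0.208] [-0.054 -0.129] 86.2
0.079 [ 0.002 -0.063] [0.028 0.011] 70.8
0.078 [-0.168 -0.135] [-0.233 -0.092] 146.7
0.075 [0.02  0.017] [-0.052  0.037] 165.0
0.066 [-0.088  0.049] [-0.108 -0.014] 72.0
0.062 [-0.136 -0.131] [-0.077 -0.151] 161.5
0.05 [-0.078 -0.014] [-0.078  0.036] 89.7
0.048 [-0.12  -0.192] [-0.118 -0.144] 88.2
0.043 [-0.207 -0.083] [-0.184 -0.119] 123.7
0.041 [-0.01  -0.197] [-0.048 -0.181] 158.0
0.037 [-0.209 -0.128] [-0.242 -0.113] 154.9
0.036 [-0.157 -0.148] [-0.159 -0.184] 86.6
0.035 [-0.156 -0.051] [-0.156 -0.086] 89.8
yellow 43 [ 0.095 -0.348]
yellow 120 [0.196 0.05 ]
yellow 49 [0.149 0.174]
yellow 148 [-0.085 -0.1  ]
yellow 395 [-0.24  -0.153]
yellow 42 [-0.253 -0.074]
```

```bash
python3 -m jog '[[-0.0027,-0.0037,0.002,0],[-0.0027,-0.0037,0.0019,0],[-0.0027,-0.0037,0.0018,0],[-0.0027,-0.0036,0.0018,0],[-0.0027,-0.0036,0.0018,0],[-0.0027,-0.0036,0.0018,0],[-0.0031,-0.003,0.0021,0],[-0.0031,-0.003,0.0021,0],[-0.0031,-0.003,0.0021,0],[-0.0031,-0.003,0.0021,0],[0,0,0,0]]'; python3 - <<'E'
from plan import *
moves([arc(0,-.14),arc(0,-.14,-.003)])
E
python3 lines.py t6.png | head -12
```

```text
t: 16.85
tool_pos: [0.683, 0.0401, 0.0159]
eef_rot: [-0.169, 0.942, 0.048, 0.285]
wrist_force: [-1.9, 1.1, 0.9]
finger_gap: 0.0002
grasp_force: 0.2
t 16.85 tip st [-0.1162 -0.1396  0.0284] F st [-1.3  1.7  0.9] j [-0.14  0.11  2.09  0.6   0.47 -2.54]
[-0.108 -0.14   0.027] shift [-0.0058 -0.0002  0.0055] len 0.008 n 1 per [-0.0058 -0.0002  0.0055]
[-0.105 -0.14   0.027] shift [-0.0025  0.0001  0.0017] len 0.003 n 1 per [-0.0025  0.0001  0.0017]
0.203 [-0.156  0.156] [-0.156 -0.048] 90.1
0.171 [-0.014 -0.152] [-0.003  0.019] 86.1
0.171 [0.016 0.011] [ 0.005 -0.16 ] 86.6
0.145 [ 0.015 -0.125] [0.025 0.019] 86.1
0.128 [-0.072  0.152] [-0.073  0.023] 89.7
0.128 [-0.057  0.028] [-0.057  0.156] 90.1
0.098 [-0.119  0.033] [-0.118  0.131] 89.4
0.092 [-0.058 -0.136] [-0.058 -0.044] 90.3
0.089 [-0.07  -0.066] [-0.071 -0.155] 89.7
0.089 [-0.206 -0.133] [-0.133 -0.183] 145.7
0.084 [-0.07   0.021] [-0.07  -0.064] 89.7
0.076 [-0.138 -0.171] [-0.2   -0.128] 145.1
```

```bash
python3 -m jog '[[-0.0016,0,0.0011,0],[-0.0016,0,0.0011,0],[-0.0016,0,0.0011,0],[-0.0014,0,0.001,0],[-0.0012,0,0.0008,0],[0,0,0,0]]'; python3 lines.py t7.png | grep -E ' 8[5-9]\.| 9[0-2]\.' | head -9;python3 -m jog '[[-0.0008,0,0.0006,0],[-0.0008,0,0.0006,0],[0,0,0,0],[0,0,0,0]]'; python3 lines.py t8.png| grep -E ' 8[5-9]\.| 9[0-2]\.' | head -9
```

```text
t: 17.4
tool_pos: [0.6902, 0.043, 0.0151]
eef_rot: [-0.169, 0.942, 0.048, 0.285]
wrist_force: [-2.2, -3.4, 0.1]
finger_gap: 0.0006
grasp_force: 1.6
0.2 [-0.156  0.152] [-0.156 -0.048] 90.1
0.169 [-0.007 -0.15 ] [-0.003  0.019] 88.9
0.143 [ 0.022 -0.12 ] [0.024 0.023] 89.2
0.136 [0.015 0.011] [ 0.014 -0.125] 89.3
0.128 [-0.072  0.152] [-0.073  0.023] 89.6
0.111 [-0.057  0.028] [-0.057  0.139] 90.2
0.102 [-0.119  0.029] [-0.118  0.131] 89.6
0.094 [-0.07   0.021] [-0.07  -0.073] 89.4
0.088 [-0.098  0.02 ] [-0.098 -0.068] 90.5
t: 17.78
tool_pos: [0.692, 0.044, 0.0151]
eef_rot: [-0.17, 0.942, 0.048, 0.285]
wrist_force: [-2.2, -5.6, -0.1]
finger_gap: 0.0003
grasp_force: 1.9
0.2 [-0.156  0.156] [-0.156 -0.044] 90.1
0.185 [-0.07   0.021] [-0.07  -0.165] 89.8
0.17 [-0.004 -0.151] [-0.003  0.019] 89.6
0.141 [ 0.024 -0.121] [0.024 0.02 ] 89.9
0.128 [-0.072  0.152] [-0.073  0.023] 89.5
0.115 [0.015 0.011] [ 0.016 -0.104] 90.2
0.111 [-0.057  0.028] [-0.057  0.139] 90.2
0.099 [-0.119  0.032] [-0.118  0.131] 89.5
0.081 [-0.098  0.017] [-0.097 -0.065] 90.8
```

```bash
python3 -m jog '[[-0.0008,-0.001,0.0006,0],[-0.0008,-0.001,0.0006,0],[0,0,0,0],[0,0,0,0]]'; python3 lines.py t9.png| grep -E ' 8[5-9]\.| 9[0-2]\.' | head -9; python3 -c "
from plan import *; moves([])"
```

```text
t: 18.17
tool_pos: [0.6936, 0.0436, 0.0148]
eef_rot: [-0.17, 0.942, 0.049, 0.284]
wrist_force: [-8.1, -3.4, 4.5]
finger_gap: 0.0003
grasp_force: 4.7
0.203 [-0.156  0.156] [-0.156 -0.048] 90.0
0.188 [-0.07   0.021] [-0.07  -0.167] 89.8
0.18 [ 0.028 -0.157] [0.022 0.023] 91.7
0.17 [-0.003 -0.152] [-0.003  0.019] 90.1
0.167 [0.015 0.011] [ 0.017 -0.156] 90.8
0.128 [-0.072  0.152] [-0.073  0.023] 89.4
0.111 [-0.057  0.028] [-0.057  0.139] 90.2
0.1 [-0.119  0.031] [-0.118  0.131] 89.6
0.092 [-0.079 -0.149] [-0.079 -0.057] 89.7
t 18.22 tip st [-0.105  -0.1402  0.0273] F st [-9.  -0.4  4.5] j [-0.13  0.14  2.07  0.59  0.48 -2.52]
```

The bin is against the stop (9 N along x) and square. I'll back off and look for the knob.

```bash
python3 -m jog '[[0.002,0,-0.0013,0],[0.004,0,-0.003,0],[0.01,0,-0.007,0],[0.01,0,-0.02,0],[0,0,-0.04,0],[0,0,-0.04,0],[0,0,-0.02,0],[0,0,0,0]]' 0.05; python3 - <<'E'
from plan import *
s,Q,c=tip(); zs=np.r_[Q[:2,2]@M,Q[2,2]]
k=np.array([-.234,-.241,.034]); moves([k-.11*zs,k])
d=cam('top','t10.png'); cv2.imwrite('pics/c10.png',cv2.resize(cv2.imread('pics/t10.png')[130:280,210:410],None,fx=4,fy=4,interpolation=cv2.INTER_CUBIC))
g=d['image'].max(2)
m=(g<60).astype(np.uint8); n,_,stt,cc=cv2.connectedComponentsWithStats(m)
for i in range(1,n):
    if 15<stt[i,4]<3000: print(stt[i],np.round(cc[i],1))
E
```

```text
t: 18.88
tool_pos: [0.608, 0.0101, 0.1166]
eef_rot: [-0.17, 0.941, 0.047, 0.289]
wrist_force: [-0.0, 0.1, 0.9]
finger_gap: 0.0472
grasp_force: 0.0
t 18.88 tip st [-0.1971 -0.1399  0.129 ] F st [0.  0.1 0.9] j [-0.23 -0.22  2.21  0.49  0.69 -2.47]
[-0.296 -0.239  0.125] shift [ 0.0825 -0.1009 -0.0498] len 0.14 n 4 per [ 0.0206 -0.0252 -0.0125]
[-0.234 -0.241  0.034] shift [ 0.   -0.    0.11] len 0.11 n 3 per [ 0.     -0.      0.0367]
[ 52   0  58  43 207] [82.  21.7]
[473  27   7   7  41] [475.9  30. ]
[123  56  69  63 218] [159.   89.4]
[ 0 84 27 24 62] [12.6 95.5]
[240  96  13  11  62] [246.5 102.1]
[169 136  19  21  87] [178.7 145.8]
[159 168  45  39 127] [180.9 187.4]
[373 228  12  13  84] [379.4 233.1]
[346 231  19  22 173] [354.6 240.4]
[535 281  30  26  87] [549.1 294.3]
[124 307 141 173 254] [188.8 400. ]
[374 373   6   4  16] [376.9 374.9]
[388 395  18  14  19] [396.8 401.9]
[ 194  417   81   63 2653] [239.  450.6]
[423 421  22  17  26] [433.1 428.8]
[458 447  17  13  19] [466.5 453.6]
[  0 472  17   8  74] [  6.8 475.8]
```

View pics/c10.png

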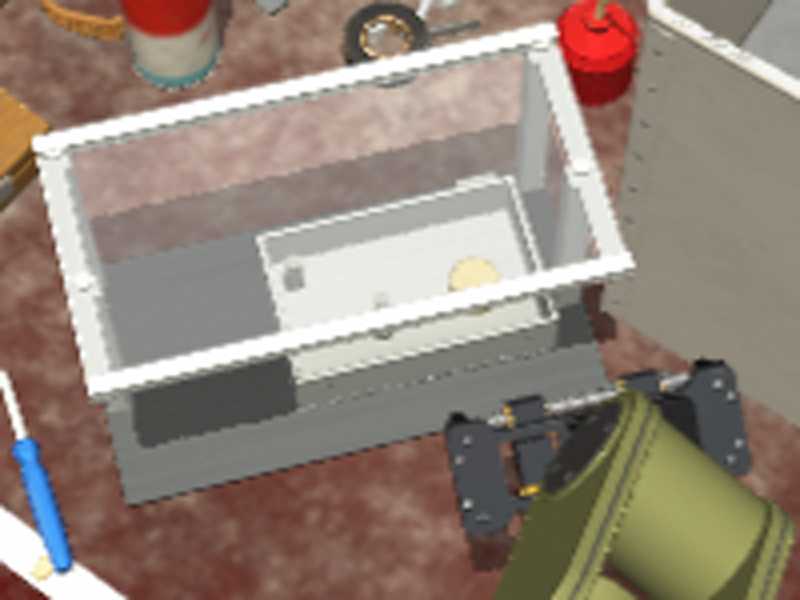

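The final picture shows the bin square under the cover at (260–555, 180–380), with its back wall at the stop block. The bolt is upright at (382, 315) and the float is at (473, 275). Before moving to the knob I'll check clearance to the carton and tin.

```bash
python3 - <<'E'
from plan import *
im=cv2.imread('pics/top0.png'); 
from types import SimpleNamespace
d=cam('top')
hsv=cv2.cvtColor(im,cv2.COLOR_BGR2HSV); m=cv2.inRange(hsv,(100,120,60),(125,255,255))[240:310,410:470]
c=max(cv2.findContours(m,0,2)[0],key=cv2.contourArea)[:,0]+[410,240]
for z in (0,.06):
    p=np.array([(onz(d,*q,z)[:2]-o)@M for q in c]); print('carton',z,np.round([p.min(0),p.max(0)],3))
print('tin',np.round((onz(d,423,317,.039)[:2]-o)@M,3))
E
```

```text
carton 0 [[-0.388 -0.408]
 [-0.274 -0.3  ]]
carton 0.06 [[-0.402 -0.388]
 [-0.293 -0.285]]
tin [-0.441 -0.273]
```

```bash
cat > kp.py <<'E'
from plan import *
H=np.array([-.1545,-.2245])
def K(p): return H+.09*np.array([-np.sin(p),np.cos(p)])
def offR():
    s,Q,c=tip(); g=s['finger_gap']/2+.006; v=-g*Q[:,1]; return np.r_[v[:2]@M,v[2]]
def ph1(p,gap=0): k=K(p); return np.r_[k[0]+.006,k[1]-.009-.006-gap,.036]-offR()
def ph2(p,gap=0): k=K(p); return np.r_[k[0]-.009-.0083-gap,k[1]+.002,.036]-offR()
E
python3 -m jog '[[0,0,0,0],[0,0,0,0],[0,0,0,0],[0,0,0,0]]' 0.09 | tail -2; python3 - <<'E'
from kp import *
s,Q,c=tip(); zs=np.r_[Q[:2,2]@M,Q[2,2]]; a=ph1(1.77,.012)
print(offR()); moves([a-.11*zs,a])
E
```

```text
finger_gap: 0.0713
grasp_force: 0.0
[-0.00086564 -0.04166164  0.00015401]
t 19.32 tip st [-0.1986 -0.1379  0.1211] F st [ 0.1 -0.9  0.1] j [-0.23 -0.21  2.22  0.49  0.69 -2.47]
[-0.296 -0.226  0.128] shift [ 0.0767 -0.0902 -0.0581] len 0.132 n 4 per [ 0.0192 -0.0225 -0.0145]
[-0.236 -0.228  0.036] shift [-0.   -0.    0.11] len 0.11 n 3 per [-0.     -0.      0.0367]
```

```bash
python3 -m jog '[[0.0155,-0.0165,-0.0116,0],[0.0155,-0.0165,-0.0116,0],[0.0155,-0.0165,-0.0116,0],[0.0155,-0.0165,-0.0116,0],[0.0155,-0.0165,-0.0116,0],[0,0,0,0],[0,0,0,0]]' | tail -2; python3 - <<'E'
from kp import *
a=ph1(1.77,.012); moves([a])
# left finger/knob check in top view: dark knob px
d=cam('top'); print('knob px pred',proj(d,np.r_[M@K(1.77)+o,.06]))
E
```

```text
finger_gap: 0.0905
grasp_force: 0.0
t 19.9 tip st [-0.2974 -0.2197  0.1281] F st [ 0.6  0.3 -0.3] j [-0.52 -0.31  2.28  0.59  0.86 -2.77]
[-0.236 -0.218  0.036] shift [-0.0005  0.0035  0.1111] len 0.111 n 3 per [-0.0002  0.0012  0.037 ]
knob px pred [390.14365803 249.11522212]
```

```bash
python3 -m jog '[[0,0.0005,0.025,0],[0,0.0005,0.025,0],[0,0.0005,0.025,0],[0,0.001,0.018,0],[0,0.001,0.01,0],[0,0,0.007,0],[0,0,0,0],[0,0,0,0]]'; python3 - <<'E'
from kp import *
moves([ph1(p) for p in (1.77,1.5,1.2,.9,.6)])
E
```

```text
t: 20.62
tool_pos: [0.6004, -0.0755, 0.0247]
eef_rot: [-0.17, 0.942, 0.049, 0.285]
wrist_force: [-0.8, -1.1, -0.1]
finger_gap: 0.0902
grasp_force: 0.0
t 20.62 tip st [-0.2355 -0.2168  0.0371] F st [-1.2 -0.7 -0.1] j [-0.41 -0.04  2.23  0.71  0.62 -2.86]
[-0.236 -0.206  0.036] shift [0.0011 0.0106 0.0009] len 0.011 n 1 per [0.0011 0.0106 0.0009]
[-0.237 -0.182  0.036] shift [ 0.0016  0.0241 -0.0012] len 0.024 n 1 per [ 0.0016  0.0241 -0.0012]
[-0.231 -0.156  0.036] shift [-0.0045  0.0264  0.0028] len 0.027 n 1 per [-0.0045  0.0264  0.0028]
[-0.218 -0.132  0.036] shift [-0.0108  0.0236  0.007 ] len 0.027 n 1 per [-0.0108  0.0236  0.007 ]
[-0.198 -0.114  0.036] shift [-0.0161  0.0187  0.0106] len 0.027 n 1 per [-0.0161  0.0187  0.0106]
```

```bash
python3 -m jog '[[0.0003,0.0053,0.0003,0],[0.0003,0.0053,0.0003,0],[0.0004,0.006,-0.0003,0],[0.0004,0.006,-0.0003,0],[0.0004,0.006,-0.0003,0],[0.0003,0.006,-0.0003,0],[-0.0009,0.0066,0.0007,0],[-0.0011,0.0066,0.0007,0],[-0.0011,0.0066,0.0007,0],[-0.0013,0.0066,0.0007,0]]'; python3 - <<'E'
from kp import *
moves([ph1(p) for p in (1.2,.9,.6)])
d=cam('top','k1.png'); s=cam('side','k1s.png'); print('pred knob top px',[np.round(proj(x,np.r_[M@K(1.2)+o,.06]),0) for x in (d,s)])
g=s['image'].max(2)[210:300,250:420]; m=(g<45).astype(np.uint8); n,_,t,c=cv2.connectedComponentsWithStats(m)
for i in range(1,n):
    if t[i,4]>8: print(t[i]+[250,210,0,0,0])
E
```

```text
t: 21.45
tool_pos: [0.5816, -0.0168, 0.0234]
eef_rot: [-0.17, 0.942, 0.049, 0.285]
wrist_force: [1.1, -1.4, -0.4]
finger_gap: 0.0899
grasp_force: 0.9
t 21.45 tip st [-0.2314 -0.1553  0.0359] F st [ 0.5 -1.7 -0.4] j [-0.3  -0.11  2.3   0.67  0.57 -2.73]
[-0.231 -0.156  0.036] shift [ 0.     -0.0006  0.0002] len 0.001 n 1 per [ 0.     -0.0006  0.0002]
[-0.218 -0.133  0.036] shift [-0.0108  0.0236  0.007 ] len 0.027 n 1 per [-0.0108  0.0236  0.007 ]
[-0.198 -0.114  0.036] shift [-0.0161  0.0187  0.0106] len 0.027 n 1 per [-0.0161  0.0187  0.0106]
pred knob top px [array([372., 252.]), array([338., 243.])]
[380 210  10   4  23]
```

```bash
python3 -m jog '[[-0.0025,0.006,0.0016,0],[-0.0027,0.006,0.0017,0],[-0.0027,0.006,0.0018,0],[-0.0028,0.0058,0.0018,0],[-0.0038,0.0048,0.0025,0],[-0.004,0.0047,0.0026,0],[-0.004,0.0047,0.0026,0],[-0.0041,0.0045,0.0027,0],[0,0,0,0]]'; python3 - <<'E'
from kp import *
st(); moves([ph1(.6), ph1(.6)+[-.035,0,0], ph2(.6,.012),ph2(.6),ph2(.3),ph2(.1),ph2(0)])
d=cam('top','k2.png'); im=cv2.imread('pics/k2.png')
L=cv2.createLineSegmentDetector().detect(cv2.cvtColor(im,6))[0][:,0]
for l in L:
    a,b=[(onz(d,*q,.02)[:2]-o)@M for q in (l[:2],l[2:])]; m=(a+b)/2
    if np.linalg.norm(b-a)>.025 and np.linalg.norm(m-(H+K(.6))/2)<.05: v=b-a; print(np.round(a,3),np.round(b,3),'phi',round(np.arctan(-v[0]/v[1]),3))
E
```

```text
t: 22.3
tool_pos: [0.5973, 0.0345, 0.0237]
eef_rot: [-0.17, 0.942, 0.049, 0.285]
wrist_force: [-0.1, -1.5, 1.1]
finger_gap: 0.0901
grasp_force: 0.0
t 22.3 pos [0.5973 0.0345 0.0237] R
 [[-0.78  -0.349  0.52 ]
 [-0.293  0.937  0.189]
 [-0.553 -0.005 -0.833]] j [-0.179 -0.089  2.282  0.61   0.508 -2.579] F [-0.1 -1.5  1.1] gap 0.09011233192965477
t 22.3 tip st [-0.198  -0.1134  0.0362] F st [-0.6 -1.3  1.1] j [-0.18 -0.09  2.28  0.61  0.51 -2.58]
[-0.198 -0.114  0.036] shift [ 0.0005 -0.0007  0.0002] len 0.001 n 1 per [ 0.0005 -0.0007  0.0002]
[-0.233 -0.114  0.036] shift [ 0.0292 -0.0007 -0.0194] len 0.035 n 1 per [ 0.0292 -0.0007 -0.0194]
[-0.234 -0.097  0.036] shift [ 0.0005  0.017  -0.0004] len 0.017 n 1 per [ 0.0005  0.017  -0.0004]
[-0.222 -0.097  0.036] shift [-0.01    0.0002  0.0066] len 0.012 n 1 per [-0.01    0.0002  0.0066]
[-0.197 -0.085  0.036] shift [-0.02    0.0122  0.0132] len 0.027 n 1 per [-0.02    0.0122  0.0132]
[-0.18  -0.082  0.036] shift [-0.0146  0.0039  0.0097] len 0.018 n 1 per [-0.0146  0.0039  0.0097]
[-0.171 -0.081  0.036] shift [-0.0075  0.0006  0.005 ] len 0.009 n 1 per [-0.0075  0.0006  0.005 ]
[-0.179 -0.198] [-0.163 -0.231] phi 0.468
[-0.152 -0.21 ] [-0.181 -0.163] phi 0.555
[-0.199 -0.195] [-0.238 -0.195] phi -1.569
```

```bash
python3 -m jog '[[0,-0.003,0,0],[0.0145,0,-0.0097,0],[0.0145,0,-0.0097,0],[0,0.01,0,0],[0,0.011,0,0],[-0.005,0,0.0033,0],[-0.005,0,0.0033,0],[-0.004,0.0024,0.0026,0],[-0.004,0.0024,0.0026,0],[-0.004,0.0024,0.0026,0],[-0.004,0.0024,0.0026,0],[-0.004,0.0024,0.0026,0],[-0.004,0.0011,0.0027,0],[0,0,0,0]]'; cat > lev.py <<'E'
from kp import *
moves([ph2(.1),ph2(0)])
d=cam('top','kk.png'); im=cv2.imread('pics/kk.png')
L=cv2.createLineSegmentDetector().detect(cv2.cvtColor(im,6))[0][:,0]
for l in L:
    a,b=[(onz(d,*q,.02)[:2]-o)@M for q in (l[:2],l[2:])]; m=(a+b)/2; v=b-a
    if np.linalg.norm(v)>.02 and np.linalg.norm(m-(H+K(.1))/2)<.05: print(np.round(a,3),np.round(b,3),'phi',round(np.arctan(-v[0]/v[1]),3))
E
python3 lev.py
```

```text
t: 23.52
tool_pos: [0.5916, 0.0656, 0.0236]
eef_rot: [-0.17, 0.942, 0.049, 0.284]
wrist_force: [-1.4, 3.3, 0.9]
finger_gap: 0.0903
grasp_force: 2.0
t 23.52 tip st [-0.1919 -0.0824  0.0361] F st [-0.1  3.6  0.9] j [-0.11 -0.1   2.3   0.56  0.48 -2.48]
[-0.18  -0.082  0.036] shift [-0.0099  0.0008  0.0069] len 0.012 n 1 per [-0.0099  0.0008  0.0069]
[-0.171 -0.081  0.036] shift [-0.0075  0.0006  0.005 ] len 0.009 n 1 per [-0.0075  0.0006  0.005 ]
[-0.17 -0.19] [-0.165 -0.231] phi 0.111
[-0.15 -0.21] [-0.164 -0.16 ] phi 0.288
[-0.186 -0.204] [-0.186 -0.233] phi 0.003
```

```bash
python3 -m jog '[[0.005,0,-0.0033,0],[0.006,0,-0.004,0],[0,-0.006,0,0],[-0.005,0,0.0033,0],[-0.005,0,0.0033,0],[-0.002,0,0.0014,0],[0,0,0,0],[0,0,0,0]]'; python3 lev.py
```

```text
t: 24.23
tool_pos: [0.5951, 0.0593, 0.0239]
eef_rot: [-0.17, 0.942, 0.048, 0.285]
wrist_force: [-0.7, -0.8, 0.3]
finger_gap: 0.0901
grasp_force: 0.2
t 24.23 tip st [-0.1909 -0.0896  0.0363] F st [-1.  -0.5  0.3] j [-0.12 -0.1   2.29  0.57  0.48 -2.5 ]
[-0.18  -0.082  0.036] shift [-0.0088  0.0079  0.0066] len 0.014 n 1 per [-0.0088  0.0079  0.0066]
[-0.171 -0.081  0.036] shift [-0.0075  0.0006  0.005 ] len 0.009 n 1 per [-0.0075  0.0006  0.005 ]
[-0.17  -0.157] [-0.165 -0.229] phi 0.07
[-0.156 -0.152] [-0.178 -0.143] phi 1.176
[-0.151 -0.2  ] [-0.16  -0.156] phi 0.218
[-0.135 -0.223] [-0.152 -0.201] phi 0.665
[-0.182 -0.132] [-0.188 -0.159] phi -0.23
[-0.186 -0.207] [-0.185 -0.233] phi 0.038
[-0.142 -0.151] [-0.141 -0.187] phi 0.008
```

```bash
python3 -m jog '[[0.01,0,-0.0067,0],[0.01,0,-0.0067,0],[0,0,-0.03,0],[0,0,-0.04,0],[0,0,-0.04,0],[0.02,0.02,-0.02,0],[0.02,0.02,-0.02,0],[0,0,0,0]]'|head -2; cat > kn.py <<'E'
from kp import *
out={}
for n in ('top','side'):
    d=cam(n,'kn_%s.png'%n); g=d['image'].max(2); pr=[proj(d,np.r_[M@K(p)+o,.04]) for p in (0,.2,.4)]
    c0=np.mean(pr,0).astype(int); y0,x0=c0[1]-22,c0[0]-28
    m=(g[y0:y0+44,x0:x0+56]<75).astype(np.uint8); N,_,t,c=cv2.connectedComponentsWithStats(m)
    print(n,'pred',np.round(pr,0).tolist())
    for i in range(1,N):
        if t[i,4]>10: print('  comp',t[i]+[x0,y0,0,0,0],np.round(c[i]+[x0,y0],1), 'at z.04 st',np.round((onz(d,*(c[i]+[x0,y0]),.04)[:2]-o)@M,4))
moves([])
E
python3 kn.py
```

```text
t: 24.95
tool_pos: [0.4474, 0.0491, 0.1309]
top pred [[343.0, 232.0], [345.0, 238.0], [349.0, 243.0]]
  comp [343 234   6  11  53] [345.5 238.8] at z.04 st [-0.1748 -0.1359]
side pred [[305.0, 260.0], [312.0, 259.0], [319.0, 258.0]]
  comp [312 254   5  14  69] [314.  260.6] at z.04 st [-0.1768 -0.1298]
t 25.05 tip st [-0.3305 -0.0461  0.1412] F st [ 0.5  0.8 -0.6] j [-0.22 -0.76  2.53  0.39  0.89 -2.33]
```

```bash
python3 - <<'E'
from kp import *
s,Q,c=tip(); zs=np.r_[Q[:2,2]@M,Q[2,2]]; a=np.array([-.21,-.088,.036])
moves([a-.08*zs,a,[-.191,-.087,.036],[-.169,-.084,.036]])
E
```

```text
t 25.05 tip st [-0.3305 -0.0461  0.1412] F st [ 0.5  0.8 -0.6] j [-0.22 -0.76  2.53  0.39  0.89 -2.33]
[-0.255 -0.086  0.102] shift [-0.0418 -0.0384  0.0753] len 0.094 n 3 per [-0.0139 -0.0128  0.0251]
[-0.21  -0.088  0.036] shift [-0.   -0.    0.08] len 0.08 n 3 per [-0.     -0.      0.0267]
[-0.191 -0.087  0.036] shift [-0.0158  0.0014  0.0106] len 0.019 n 1 per [-0.0158  0.0014  0.0106]
[-0.169 -0.084  0.036] shift [-0.0182  0.0035  0.0122] len 0.022 n 1 per [-0.0182  0.0035  0.0122]
```

```bash
python3 -m jog '[[-0.0139,-0.0128,0.025,0],[-0.0139,-0.0128,0.025,0],[-0.0139,-0.0128,0.025,0],[0,0,0.025,0],[0,0,0.025,0],[0,0,0.02,0],[0,0,0.01,0],[0,0,0,0],[-0.005,0.0005,0.0035,0],[-0.005,0.0005,0.0035,0],[-0.005,0.0005,0.0035,0],[-0.004,0.0007,0.0027,0],[-0.004,0.0007,0.0027,0],[-0.004,0.0007,0.0027,0],[-0.003,0.0005,0.002,0],[0,0,0,0],[0,0,0,0]]'; python3 kn.py
```

```text
t: 26.47
tool_pos: [0.6085, 0.0703, 0.0204]
eef_rot: [-0.17, 0.942, 0.048, 0.285]
wrist_force: [0.1, 0.1, -0.5]
finger_gap: 0.0899
grasp_force: 0.1
top pred [[343.0, 232.0], [345.0, 238.0], [349.0, 243.0]]
  comp [340 229  16   9  58] [344.7 232.8] at z.04 st [-0.1567 -0.1387]
  comp [342 235  17  22 170] [351.4 245. ] at z.04 st [-0.1968 -0.1467]
  comp [317 243  19  16 139] [326.4 250.5] at z.04 st [-0.1951 -0.0755]
side pred [[305.0, 260.0], [312.0, 259.0], [319.0, 258.0]]
  comp [328 237   4   4  12] [329.2 238.1] at z.04 st [-0.2162 -0.2646]
  comp [335 237   5   4  12] [337.2 238. ] at z.04 st [-0.2382 -0.2648]
  comp [304 243  36  38 777] [323.3 261.5] at z.04 st [-0.2003 -0.1247]
t 26.57 tip st [-0.1746 -0.0843  0.0328] F st [-0.3 -0.1  0.4] j [-0.09 -0.06  2.26  0.56  0.46 -2.47]
```

```bash
python3 -m jog '[[0.01,0,-0.0067,0],[0.01,0,-0.0067,0],[0,0,-0.03,0],[0,0,-0.04,0],[0,0,-0.04,0],[0.02,0.02,-0.02,0],[0.02,0.02,-0.02,0],[0,0,0,0]]'|head -2; cat > an.py <<'E'
from kp import *
d=cam('top','an.png'); im=cv2.imread('pics/an.png')
L=cv2.createLineSegmentDetector().detect(cv2.cvtColor(im,6))[0][:,0]
for l in L:
    a,b=[(onz(d,*q,.02)[:2]-o)@M for q in (l[:2],l[2:])]; m=(a+b)/2; v=b-a
    if np.linalg.norm(v)>.02 and -.23<m[0]<-.1 and -.27<m[1]<.1 and abs(v[0])<.4*abs(v[1]): print(np.round(a,4),np.round(b,4),'phi',round(np.arctan(-v[0]/v[1]),3))
# lever white mask: hinge ring + bar, in station coords at z=.02
hsv=cv2.cvtColor(im,cv2.COLOR_BGR2HSV); m=cv2.inRange(hsv,(0,0,165),(180,45,255))
ys,xs=np.nonzero(m[200:270,320:400]); P=np.array([(onz(d,x+320,y+200,.02)[:2]-o)@M for x,y in zip(xs,ys)])
for lo,hi in ((-.245,-.215),(-.21,-.19),(-.19,-.17),(-.17,-.15)):
    q=P[(P[:,1]>lo)&(P[:,1]<hi)&(P[:,0]>-.2)&(P[:,0]<-.13)]; print(lo,hi,len(q),np.round(q.mean(0),4) if len(q) else '')
E
python3 kn.py; python3 an.py
```

```text
t: 27.23
tool_pos: [0.4605, 0.06, 0.1264]
top pred [[343.0, 232.0], [345.0, 238.0], [349.0, 243.0]]
  comp [340 229   9  11  59] [343.2 233.5] at z.04 st [-0.1578 -0.1341]
side pred [[305.0, 260.0], [312.0, 259.0], [319.0, 258.0]]
  comp [305 254   6  15  72] [307.2 261.3] at z.04 st [-0.1597 -0.1263]
t 27.33 tip st [-0.3141 -0.0408  0.1373] F st [ 0.4 -0.8  1.3] j [-0.18 -0.7   2.51  0.38  0.84 -2.29]
[-0.1662 -0.1423] [-0.1613 -0.2115] phi 0.071
[-0.1407 -0.2265] [-0.1517 -0.151 ] phi 0.144
[-0.1418  0.157 ] [-0.1413 -0.1246] phi 0.002
[-0.1044 -0.1992] [-0.1042 -0.164 ] phi -0.005
[-0.1036  0.0296] [-0.103   0.1316] phi -0.006
[-0.1857 -0.196 ] [-0.1854 -0.2333] phi 0.008
[-0.1928 -0.0991] [-0.2094 -0.1419] phi -0.371
[-0.2143 -0.2505] [-0.2195 -0.2299] phi 0.251
-0.245 -0.215 54 [-0.1539 -0.2257]
-0.21 -0.19 36 [-0.1552 -0.1998]
-0.19 -0.17 38 [-0.1561 -0.1803]
-0.17 -0.15 40 [-0.1573 -0.16  ]
```

```bash
python3 -m jog '[[-0.02,-0.02,0.02,0],[-0.02,-0.02,0.02,0],[0,0,0.035,0],[0,0,0.035,0],[0,0,0.025,0],[0,0,0.01,0],[0,0,0,0],[-0.006,0,0.004,0],[-0.004,0,0.0027,0],[0,0,0,0],[0,0,0,0]]'|head -2;  python3 - <<'E'
from kp import *
moves([[-.1746,-.0843,.034],[-.1702,-.0843,.034]])
E
```

```text
t: 28.3
tool_pos: [0.5954, 0.065, 0.0257]
t 28.3 tip st [-0.1885 -0.0843  0.0381] F st [ 0.5 -0.8 -0.3] j [-0.11 -0.1   2.29  0.56  0.48 -2.47]
[-0.175 -0.084  0.034] shift [-0.0093  0.0003  0.0112] len 0.015 n 1 per [-0.0093  0.0003  0.0112]
[-0.17  -0.084  0.034] shift [-0.0037  0.0001  0.0024] len 0.004 n 1 per [-0.0037  0.0001  0.0024]
```

```bash
python3 -m jog '[[-0.0045,0.0002,0.0055,0],[-0.0045,0.0001,0.0055,0],[-0.0018,0,0.0012,0],[-0.0018,0,0.0012,0],[0,0,0,0],[0,0,0,0],[0,0,0,0]]'|tail -4; python3 -c "
from kp import *; moves([])"; python3 -m jog '[[0.01,0,-0.0067,0],[0.01,0,-0.0067,0],[0,0,-0.03,0],[0,0,-0.04,0],[0,0,-0.04,0],[0.02,0.02,-0.02,0],[0.02,0.02,-0.02,0],[0,0,0,0]]'|head -1; python3 kn.py; python3 an.py
```

```text
eef_rot: [-0.17, 0.942, 0.049, 0.285]
wrist_force: [-0.6, 0.5, 0.3]
finger_gap: 0.0899
grasp_force: 0.0
t 28.88 tip st [-0.1717 -0.0838  0.0326] F st [-0.4  0.6  0.3] j [-0.09 -0.05  2.25  0.56  0.46 -2.46]
t: 29.55
top pred [[343.0, 232.0], [345.0, 238.0], [349.0, 243.0]]
  comp [339 228   8  11  59] [342.6 232.9] at z.04 st [-0.1556 -0.1331]
side pred [[305.0, 260.0], [312.0, 259.0], [319.0, 258.0]]
  comp [304 254   6  15  71] [306.  261.1] at z.04 st [-0.1569 -0.1272]
t 29.65 tip st [-0.3111 -0.0403  0.137 ] F st [-0.3 -0.1 -0. ] j [-0.17 -0.69  2.5   0.38  0.83 -2.28]
[-0.1635 -0.1435] [-0.161  -0.2124] phi 0.036
[-0.1412 -0.2264] [-0.1492 -0.1521] phi 0.108
[-0.1418  0.157 ] [-0.1413 -0.1246] phi 0.002
[-0.1045 -0.1991] [-0.1036 -0.1641] phi -0.025
[-0.1037  0.0296] [-0.103   0.1316] phi -0.007
[-0.1858 -0.196 ] [-0.1854 -0.2333] phi 0.009
[-0.1928 -0.0991] [-0.2097 -0.1418] phi -0.378
[-0.2143 -0.2505] [-0.2194 -0.2299] phi 0.246
-0.245 -0.215 53 [-0.154  -0.2255]
-0.21 -0.19 36 [-0.1543 -0.1997]
-0.19 -0.17 36 [-0.1548 -0.1803]
-0.17 -0.15 39 [-0.1554 -0.1604]
```

```bash
python3 -m jog '[[-0.02,-0.02,0.02,0],[-0.02,-0.02,0.02,0],[0,0,0.035,0],[0,0,0.035,0],[0,0,0.025,0],[0,0,0.01,0],[0,0,0,0],[-0.006,0,0.004,0],[-0.004,0,0.0027,0],[0,0,0,0],[0,0,0,0]]'|head -1;  python3 - <<'E'
from kp import *
moves([[-.1717,-.0838,.033],[-.169,-.0838,.033]])
E
```

```text
t: 30.62
t 30.62 tip st [-0.1854 -0.084   0.0381] F st [-0.4  0.3 -0.4] j [-0.1  -0.09  2.28  0.56  0.48 -2.47]
[-0.172 -0.084  0.033] shift [-0.0086  0.0006  0.0119] len 0.015 n 1 per [-0.0086  0.0006  0.0119]
[-0.169 -0.084  0.033] shift [-0.0022  0.0001  0.0015] len 0.003 n 1 per [-0.0022  0.0001  0.0015]
```

```bash
python3 -m jog '[[-0.0043,0.0003,0.006,0],[-0.0043,0.0003,0.006,0],[-0.0012,0,0.0008,0],[-0.0011,0,0.0008,0],[0,0,0,0],[0,0,0,0],[0,0,0,0]]'|tail -3; python3 -c "
from kp import *; moves([])"; python3 -m jog '[[0.01,0,-0.0067,0],[0.01,0,-0.0067,0],[0,0,-0.03,0],[0,0,-0.04,0],[0,0,-0.04,0],[0.02,0.02,-0.02,0],[0.02,0.02,-0.02,0],[0,0,0,0]]'|head -1; python3 kn.py; python3 an.py; python3 lines.py fin.png | grep -E ' 8[5-9]\.| 9[0-2]\.' | head -9
```

```text
wrist_force: [0.0, -0.6, -0.2]
finger_gap: 0.0898
grasp_force: 0.0
t 31.2 tip st [-0.1699 -0.0832  0.0315] F st [-0.2 -0.6 -0.2] j [-0.09 -0.05  2.25  0.56  0.46 -2.46]
t: 31.87
top pred [[343.0, 232.0], [345.0, 238.0], [349.0, 243.0]]
  comp [339 228   8  11  59] [342.5 232.7] at z.04 st [-0.155 -0.133]
side pred [[305.0, 260.0], [312.0, 259.0], [319.0, 258.0]]
  comp [303 254   6  15  73] [305.5 261.3] at z.04 st [-0.1556 -0.1264]
t 31.97 tip st [-0.3093 -0.0397  0.1359] F st [ 0.1 -0.1  0. ] j [-0.16 -0.68  2.5   0.38  0.82 -2.28]
[-0.1626 -0.1401] [-0.1604 -0.2124] phi 0.03
[-0.1412 -0.2263] [-0.1484 -0.1509] phi 0.095
[-0.1418  0.157 ] [-0.1413 -0.1212] phi 0.002
[-0.1037  0.0296] [-0.103   0.1316] phi -0.006
[-0.1045 -0.1991] [-0.1038 -0.1641] phi -0.02
[-0.186  -0.1925] [-0.1851 -0.2334] phi 0.021
[-0.1928 -0.0991] [-0.2097 -0.1418] phi -0.376
[-0.2143 -0.2505] [-0.2194 -0.2299] phi 0.245
-0.245 -0.215 54 [-0.1539 -0.2257]
-0.21 -0.19 36 [-0.1539 -0.1997]
-0.19 -0.17 36 [-0.1543 -0.1803]
-0.17 -0.15 38 [-0.1543 -0.1604]
0.272 [-0.156  0.156] [-0.156 -0.116] 90.1
0.188 [-0.07   0.021] [-0.07  -0.167] 89.8
0.18 [ 0.028 -0.157] [0.022 0.023] 91.6
0.178 [-0.098  0.017] [-0.097 -0.161] 90.1
0.178 [-0.058 -0.169] [-0.058  0.009] 90.1
0.17 [-0.003 -0.152] [-0.003  0.019] 90.1
0.167 [0.015 0.011] [ 0.017 -0.156] 90.8
0.128 [-0.072  0.152] [-0.073  0.023] 89.6
0.111 [-0.057  0.028] [-0.057  0.139] 90.2
```

```bash
python3 -c "
from cell import arm
print(arm.job_done())"
```

```text
the job is handed in; nothing more can be done
None
```

The job is handed in at about 32 s: the bin is home, square and against the stop (9 N contact felt), the bolt was upright when last viewed before the keeper move, the keeper measures within about 1–2° of parallel to the bin's front, and nothing else was disturbed as far as I can tell; on the first push the finger rode over the rim and slipped past the corner, so I re-approached lower.

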